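# Copy a bracket's angle to a fence with a locking bevel

## Robot

A 7-joint arm with a two-finger parallel gripper is mounted at the origin on the work surface; the furniture and walls round the work are solid. World frame = base frame: x ahead of the robot, y to its left, z up, the work surface at z = 0. Lengths are in mm, angles in rad, forces in N, time in s.
With the tool pointing down it reaches from about 400 to 850 mm from the base axis. Payload 4.5 kg.
Tool frame: the origin (TCP) lies at the very end of the fingers, on their centre line; the grasp point (between the pads) lies robot.grasp_offset behind it (robot.grasp_offset is the distance from the TCP to the grasp point, in mm); z points along the fingers, y is the direction in which the jaws open and shut (so a half turn about z gives the same grasp; the last joint's range is limited). The gripper opens to 85 mm and grips with 20 to 120 N. Pads are 22 mm wide; open, the fingers measure 114 mm over their backs; the gripper's body (76 mm by 85 mm) begins 54 mm behind the grasp point. The pads swing forward as they close: fully open they stand 13 mm farther back than shut.
Start: joints at [-1.299, 0.689, -0.195, 1.565, 0.157, 0.902, -0.215], TCP at [147.207, 607.441, 231.317] pointing down, gripper open.
Joint ranges: [-3.01, 3.01], [-0.46, 2.08], [-1.47, 1.51], [0.13, 2.56], [-1, 4.14], [0.04, 2.09], [-2.66, 2.66]. Speed limits (rad/s): [2.57, 2.57, 3.14, 3.14, 3.14, 3.14, 3.14].

## Interface

Orientations are given as a unit quaternion [w, x, y, z].
In Python, from station import robot, vision gives the robot as it stands. The module is installed in compiled form; this text tells all that it offers.
- The arm moves only by the tool step_arm, never from a script. Its argument "rows" is a list of rows, each an object with "delta_pos": the shift along the world's x, y, z in cm, a list of three; "spin": the turn about the world's z in rad. In form: [{"delta_pos": [dx, dy, dz], "spin": spin}, ...]. A call has 1 to 12 rows; each row shifts and turns the commanded pose from where the row before left it; what a row does not reach is not made up. A row lasts 1/8 s, in which the tool goes at most 62.5 mm and 10.7 degrees, less where a joint would pass 70% of its speed; a pose out of reach is approached as far as the arm can. A call is refused whole if a number of a shift passes 6.25 or a number of a turn 0.188, either way. A call with a gripper value outside its range is refused whole. "fingers" is the finger opening in cm, from 0 to 8.54, set as the call begins (left out, the last holds). The fingers move at their own pace and stop on an object; "newtons" is the grip in N (left out, the last holds). Time passes only in rows, so rows that do not move let the fingers close. It gives the time, the measured TCP pose, the force and the opening at its end, in the units of the state.
- robot.get_state(): the state, without advancing time (a new reading comes with each control period).
- vision.camera(name): name is "scene" or "top"; returns (picture, depth): 420x560x3 uint8, red, green, blue; 420x560 float32, mm along the optical axis (not along the pixel's ray), 0 where there is no reading.
- vision.calibration(name): a dict with "intrinsics" (3x3 intrinsics, pixels), "world_to_cam" (4x4, takes a point from world to camera coordinates). Camera axes: x right, y down, z forward; pixel columns grow to the right and rows downward; lengths in mm; the calibration is good to about 2 mm. A picture is of the moment at which its call begins. calibration takes no time and is no camera call.
- robot.sign_off(): hands the job in, once; it reports no verdict.
The state is a dict: "time_s": time; "joint_pos": joint angles; "joint_velocities": joint speeds; "tau": joint torques, N m; "ee_pos": TCP position; "orientation": TCP orientation; "wrist_force": force on the tool from outside, world axes, zero at the start; "moment": the same for the moment, N m; "gripper_width": finger opening in mm.
Only numpy, scipy, OpenCV 4.12 (cv2) and the standard library are available. Lean on these libraries where they do the work, as an engineer would, in place of code of your own. Each camera call takes 0.05 s, during which the arm holds its last target.

## Task

Press the sliding bevel gently over the outside corner of the green sample bracket until its stock and its blade both lie flush along the bracket's two legs, then push its red lock button fully down while it lies there. With the locked bevel, swing the orange arm of the aluminium fence to the same angle, by seating the bevel flush over the fence's corner in the same way, and leave the bevel lying seated there. Do not touch the orange arm with the gripper, press the bevel against the parts with no more than 40 N, and leave the other things on the bench alone.

Things in the scene. Friction and masses are not known exactly. Their poses are not given: they have to be found in the camera images.
- board: Plywood setting-out board, 330 x 620 x 12 mm, fixed on the bench; origin at the centre of its underside, z up. Sample and fence are screwed to its top (12 mm above the bench), their straight bars parallel to its short edges (its x axis).
- bevel: Loose bevel, 0.3 to 0.45 kg, lying on the board. Origin on its hinge axis, at the underside. The dark wooden stock runs along its x from -16 to 128 mm, 26 mm high, y -30 to -8 mm: its inner face is at y = -8 mm, so the hinge stands 8 mm outside the stock, on a brass bridge 26 to 29 mm up. The blade swings on the +y side.
- blade_frame (a point): The steel blade: point on the hinge axis at the underside; x runs along the blade, which reaches to x = 110 mm, 8 mm thick, 2 to 22 mm above the underside; its inner face, turned to the stock, is at y = +8 mm. A disc of 25 mm radius, top at 34 mm, joins it to the hinge. The blade turns stiffly (0.15 N m) until locked; pushing it against something turns it and it stays.
- blade (a joint): Inner angle from the stock's x to the blade's x (rad). At the start (1.05 to 1.19) smaller than the sample's, so sliding the stock along the bar towards the bar's +x until the nose stops (about 100 mm) opens it right. Put the stock against the bar before the hinge nears the corner, or the corner opens the blade too far.
- lock (a joint): Red lock button over the stock beside the hinge: 0 up, 0.005 to 0.006 m when down and locked. It needs 4 N to move, then 8 to 15 N sets it hard; it stays down by itself and the blade then holds its angle more firmly. It cannot be released again.
- lock_top (a point): Centre of the top of the red lock button, 22 mm across, 54 mm above the bevel's underside when up, at x = 0, y = -19 mm in the bevel's frame (over the stock).
- sample: Green sample bracket, fixed: straight bar along its +x, 120 mm long from the origin, 24 mm high. Origin at its corner (centre of a round knuckle of 7.5 mm radius), at the board's top. The outer face of the bar is at y = -8 mm; the bevel's stock belongs flush along it from the -y side, and the bevel's nose comes against the knuckle from -x. Pressed hard sideways, the stock sticks.
- sample_leg: The second leg of the green sample, fixed, from the same corner point along its own +x, 88 mm long, 24 mm high; its outer face is at its own y = +8 mm; the bevel's blade belongs flush along it. The angle from the bar's x to the leg's x is the angle to be copied (77 to 103 degrees). When the bevel is seated, its hinge axis stands over the corner point.
- fence: Aluminium fence of the same shape as the sample, fixed; origin at its pivot (knuckle 7.5 mm radius), at the board's top; outer face of its bar at y = -8 mm, bar along +x, 120 mm long, 24 mm high, parallel to the sample's bar.
- fence_arm_frame (a point): The orange swinging arm of the fence: point on its pivot at the board's top, x along the arm (88 mm long, 24 mm high), outer face at its own y = +8 mm.
- fence_arm (a joint): Angle of the orange arm from the fence bar's x (rad). It stays where it is left and takes 0.04 N m to turn, much less than the locked bevel's hinge holds. At the start it is wider open than the sample, so the bevel slid along the bar towards +x pushes it shut to the right angle.
- marker: Red-capped marker lying on the bench, 92 mm; bystander.
- glue: White glue bottle lying on the bench, 97 mm; bystander.
- saucer: Saucer with fragments, 118 mm; bystander.
- bevel_grip (a point): Centre of the black hand grip on the stock: at x = 75, y = -19, z = 45 mm in the bevel's frame. The grip is 40 mm long (along x), 14 mm thick (across y, the way to take it) and stands from 24 to 66 mm above the underside.
- bevel_nose (a point): Brass nose of the bevel, at x = -7.5 mm, y = 0 in the bevel's frame, 13 mm up: it stops against a part's round corner, from the corner's -x side, when the hinge axis is exactly over the corner point.

How it is judged:
By the outcome, as a careful person would: the job done as asked, in the order asked, and still so for the second after the job is handed in, with the robot touching nothing.
It also fails if it takes over 72 s, if anything falls off the work surface, if the arm or the gripper's body presses on something with over 40 N, if the wrist force passes 120 N, or if a joint passes its speed limit or range.

## Working session

There is one attempt and no reset: what is moved stays moved. The work goes in short steps, Python scripts to look and compute and a tool call to move; the robot and the scene stay as the last step left them, time stands still between calls to the robot, and variables do not carry over. Pictures are saved under pics/ and viewed, and the job is handed in when it is done.

Besides the shell and the picture viewer there is one more tool, called after "Request:" as name(argument=value, ...) on one line, values as JSON. step_arm: Moves the arm, as the interface text tells. Its arguments: {"type":"object","properties":{"rows":{"type":"array"},"fingers":{"type":"number"},"newtons":{"type":"number"}},"required":["rows"]}

```bash
mkdir -p pics; ls
python3 - <<'E'
from station import robot, vision
import cv2,numpy as np
s=robot.get_state(); print({k:(np.round(v,3).tolist()) for k,v in s.items()}, robot.grasp_offset)
for n in("scene","top"):
    p,d=vision.camera(n); cv2.imwrite(f"pics/{n}0.png",p[:,:,::-1]); np.savez(f"{n}0.npz",p=p,d=d)
    c=vision.calibration(n); print(n,np.round(c["intrinsics"],2).tolist(),np.round(c["world_to_cam"],4).tolist())
E
```

```text
pics
{'time_s': 0.0, 'joint_pos': [-1.299, 0.69, -0.195, 1.566, 0.157, 0.902, -0.215], 'joint_velocities': [0.001, 0.001, 0.001, 0.0, 0.001, -0.0, -0.002], 'tau': [-0.0, -53.961, -1.267, -15.854, 0.009, 0.01, -0.0], 'ee_pos': [147.127, 606.76, 230.468], 'orientation': [-0.0, 0.119, 0.993, -0.001], 'wrist_force': [0.394, -0.772, -1.308], 'moment': [0.029, 0.023, -0.011], 'gripper_width': 85.331} 18.700000000000003
scene [[478.8, 0.0, 282.23], [0.0, 478.8, 209.53], [0.0, 0.0, 1.0]] [[0.4437, -0.8959, -0.0225, -224.6271], [-0.426, -0.1887, -0.8848, 305.0978], [0.7884, 0.4022, -0.4654, 1118.9819], [0.0, 0.0, 0.0, 1.0]]
top [[498.82, 0.0, 288.08], [0.0, 498.82, 215.36], [0.0, 0.0, 1.0]] [[-0.128, -0.9918, 0.0053, 50.9226], [-0.9666, 0.1236, -0.2244, 499.683], [0.2219, -0.0338, -0.9745, 1688.6014], [0.0, 0.0, 0.0, 1.0]]
```

View pics/top0.png

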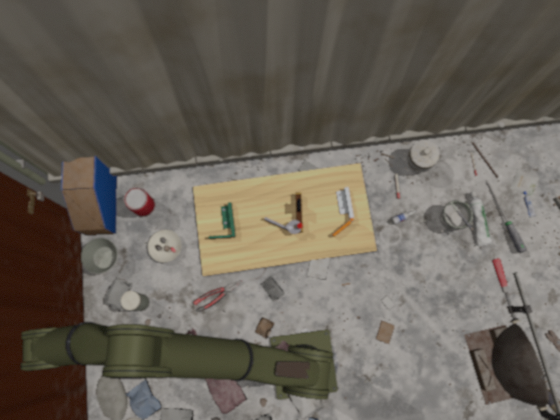

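View pics/scene0.png

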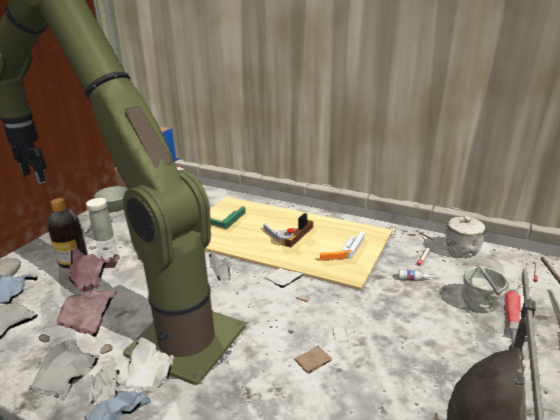

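The top view shows the board at about (195-375, 165-270). The green sample is near (230,235), the bevel near (298,215) and the fence near (345,215) with its orange arm at (343,228). I'll enlarge these next.

Run:
```python
import cv2,numpy as np
p=cv2.imread("pics/top0.png")[155:285,185:385]; cv2.imwrite("pics/topz.png",cv2.resize(p,None,fx=4,fy=4,interpolation=cv2.INTER_CUBIC))
p=cv2.imread("pics/scene0.png")[190:290,200:400]; cv2.imwrite("pics/scenez.png",cv2.resize(p,None,fx=4,fy=4,interpolation=cv2.INTER_CUBIC))
```

```text
(no output)
```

View pics/topz.png

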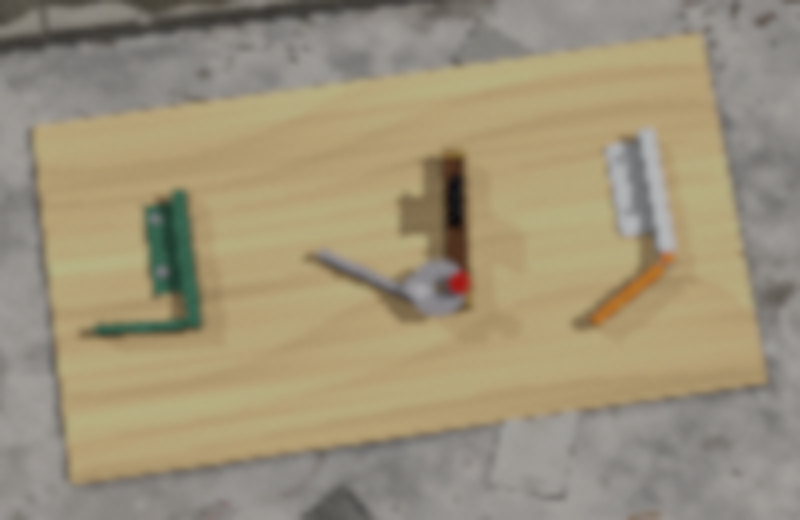

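View pics/scenez.png

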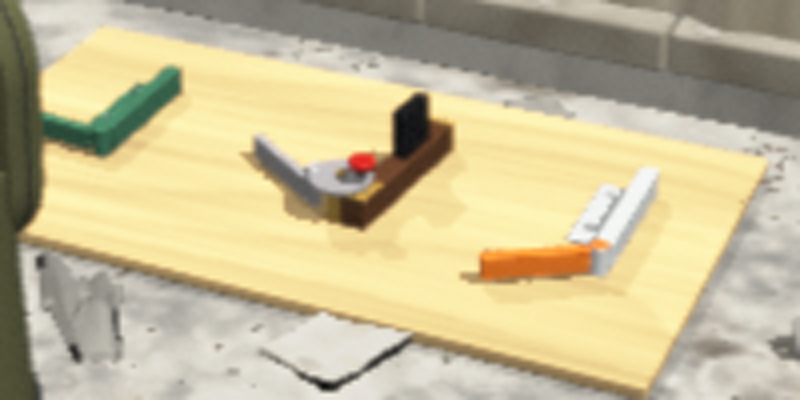

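```bash
cat > h.py <<'E'
import numpy as np,cv2
from station import vision
def cal(n):
    c=vision.calibration(n); return np.array(c["intrinsics"]),np.array(c["world_to_cam"])
def ray(n,uv,z):
    K,T=cal(n); uv=np.atleast_2d(np.asarray(uv,float)); R,t=T[:3,:3],T[:3,3]
    C=-R.T@t; D=np.c_[(uv-[K[0,2],K[1,2]])/[K[0,0],K[1,1]],np.ones(len(uv))]@R
    s=(np.asarray(z)-C[2])/D[:,2]; return C+D*s[:,None]
def proj(n,P):
    K,T=cal(n); q=np.atleast_2d(P)@T[:3,:3].T+T[:3,3]; q=q@K.T; return q[:,:2]/q[:,2:]
def masks(p):
    h=cv2.cvtColor(p,cv2.COLOR_RGB2HSV); H,S,V=[h[...,i].astype(int) for i in range(3)]
    return dict(green=(H>65)&(H<95)&(S>110), red=((H<6)|(H>174))&(S>170)&(V>110), orange=(H>7)&(H<18)&(S>190)&(V>130),
      black=(V<45), wood=(H>=13)&(H<32)&(S>60)&(V>130))
E
python3 - <<'E'
from h import *
for n in("top","scene"):
    f=np.load(n+"0.npz");p=f["p"];d=f["d"]
    m=masks(p)
    roi=np.zeros(p.shape[:2],bool)
    if n=="top": roi[155:285,185:385]=1
    else: roi[190:290,200:400]=1
    for k,v in m.items():
        v=(v&roi).astype(np.uint8)
        nn,l,st,c=cv2.connectedComponentsWithStats(v)
        for i in range(1,nn):
            if st[i,4]>6: print(n,k,st[i].tolist(),np.round(c[i],1), 'depth',np.median(d[l==i]))
    if n=="top":
        v=(m["wood"]&roi).astype(np.uint8); cs,_=cv2.findContours(v,0,1); c=max(cs,key=cv2.contourArea)[:,0]
        P=ray(n,c,12)[:,:2].astype(np.float32)
        r=cv2.minAreaRect(P); print(r)
        # fit long edges
        b=cv2.boxPoints(r); print(b)
E
```

```text
top green [223, 206, 10, 22, 110] [227.8 216.6] depth 1783.4619
top red [298, 223, 4, 5, 14] [299.6 225.2] depth 1726.4106
top orange [335, 223, 14, 11, 18] [341.5 228. ] depth 1756.7119
top black [297, 199, 3, 13, 36] [298.1 205.1] depth 1738.2131
top wood [193, 163, 184, 113, 14020] [282.1 219.7] depth 1787.339
((506.2003173828125, 4.07391357421875), (331.3653564453125, 620.6224365234375), 1.0136265754699707)
[[ 335.05408  311.4056 ]
 [ 346.03302 -309.11972]
 [ 677.34656 -303.25778]
 [ 666.3676   317.26755]]
scene green [216, 208, 27, 20, 103] [230.4 218.2] depth 1568.3298
scene green [212, 220, 4, 4, 7] [213.3 221.6] depth 1562.0651
scene red [288, 229, 6, 4, 20] [290.3 230.4] depth 1428.746
scene orange [320, 252, 27, 8, 155] [333.2 255.2] depth 1369.783
scene black [299, 215, 8, 14, 87] [302.3 221.6] depth 1480.6312
scene wood [205, 197, 187, 93, 9047] [296.9 242.1] depth 1465.3381
scene wood [288, 235, 8, 5, 21] [291.8 237.2] depth 1442.399
```

```bash
cat >> h.py <<'E'
def cloud(n,d):
    K,T=cal(n); v,u=np.mgrid[:d.shape[0],:d.shape[1]]
    q=np.stack([(u-K[0,2])/K[0,0]*d,(v-K[1,2])/K[1,1]*d,d],-1)
    return (q-T[:3,3])@T[:3,:3]
YAW=0.0177; C0=np.array([506.2,4.1])
def tob(P):
    c,s=np.cos(YAW),np.sin(YAW); P=np.asarray(P); q=P[...,:2]-C0
    return np.concatenate([np.stack([q[...,0]*c+q[...,1]*s,-q[...,0]*s+q[...,1]*c],-1),P[...,2:]],-1)
E
python3 - <<'E'
from h import *
f=np.load("top0.npz");p=f["p"];d=f["d"];W=cloud("top",d);B=tob(W)
ins=(abs(B[...,0])<155)&(abs(B[...,1])<300)
print("board z",np.percentile(W[ins][:,2],[5,25,50,75]))
np.set_printoptions(linewidth=250)
z=W[...,2].round().astype(int)
print("sample");print(z[198:242,202:240][::1])
print("bevel");print(z[188:240,258:308])
print("fence");print(z[182:242,325:358])
E
```

```text
board z [ 4.1166299   8.37074854 11.51068598 14.87283683]
sample
[[13 16  4 ... 14 14 14]
 [13  8 15 ...  9  9  7]
 [ 4  8 10 ... 17 13 15]
 ...
 [ 7 16  6 ... 18 17  8]
 [14 10 11 ...  6  9 14]
 [14  5 20 ... 12  7 11]]
bevel
[[13  7  9 ... 12 12  9]
 [ 8 15  9 ... 10 15  9]
 [14 18 10 ... 10 13  8]
 ...
 [10 11 12 ... 11  8  8]
 [15 15  4 ... 13  9 11]
 [10 10  9 ... 13  9 11]]
fence
[[   4    6    6 ...    9   16    5]
 [  14 1757   13 ...   15   11   10]
 [   6   10    9 ...   14    6   19]
 ...
 [   8   18   16 ...   12   12   12]
 [  12   10   17 ...    7    9   14]
 [  26   14   14 ...    9   23    5]]
```

Run:
```python
from h import *
np.set_printoptions(linewidth=250,threshold=10**6)
for n in("top","scene"):
    K,T=cal(n); print(n,(-T[:3,:3].T@T[:3,3]).round())
f=np.load("top0.npz");p=f["p"].astype(int)
# wood-ness: R-B
print("sample R-G");print((p[...,0]-p[...,1])[200:242,203:240])
print("bevel gray");print(cv2.cvtColor(f["p"],cv2.COLOR_RGB2GRAY)[190:236,258:306])
```

```text
top [ 115.   46. 1757.]
scene [-653. -594.  786.]
sample R-G
[[ 22  22  22  22  22  23  22  21  22  22  22  22  21  22  22  22  21  21  21  22  21  21  21  21  21  21  20  20  21  21  21  21  21  21  21  21  21]
 [ 23  22  23  22  23  22  23  22  22  22  22  21  21  22  21  22  21  21  21  21  21  20  21  21  19  16  15  15  18  20  22  22  22  22  21  22  22]
 [ 23  22  21  22  22  22  22  21  22  22  22  21  22  21  21  21  21  20  22  22  22  22  21  19  14   4  -3   0   9  18  21  22  22  23  22  23  22]
 [ 22  22  22  22  23  22  21  21  21  22  21  22  21  22  22  22  21  22  22  22  22  21  21  19   8 -12 -28 -23  -2  15  22  22  22  20  20  20  20]
 [ 22  21  21  22  22  22  22  22  22  22  21  22  22  22  22  23  22  22  21  22  22  19  18  13   0 -23 -40 -35  -8  15  21  22  21  19  18  19  17]
 [ 22  21  22  22  22  22  22  23  23  22  22  22  22  22  22  22  20  19  17  16  14  10   8   2 -12 -30 -41 -37 -11  13  21  22  20  19  17  16  16]
 [ 22  23  22  22  22  21  22  23  22  23  22  22  22  21  22  22  19  13   4  -4 -11 -14 -15 -17 -25 -35 -42 -38 -12  12  21  22  22
[... 13585 characters left out ...]
8 159 159 157 146 129 113 108 107 106 106 110 117 126 130 133 134 135 134 133 131 122 112 107 112 126 141 151 154]
 [164 163 164 164 164 165 164 164 164 163 161 160 158 157 156 158 158 159 159 159 161 161 161 156 145 129 115 109 108 109 109 112 117 125 131 136 136 137 137 135 131 130 134 140 146 151 153 152]
 [163 165 164 164 165 164 165 163 162 160 158 157 157 158 159 158 159 161 161 161 161 162 162 161 157 146 130 117 114 114 114 113 117 129 140 146 145 145 146 147 147 147 150 151 153 152 152 150]
 [165 165 165 165 165 164 164 162 159 158 157 158 158 159 159 160 161 161 161 162 162 163 162 163 161 157 147 136 132 133 132 133 136 145 154 157 155 153 153 152 152 153 153 153 152 150 149 147]]
```

```bash
cat >> h.py <<'E'
def cross(v,lo,hi,level,frm='end'):
    """last index (subpixel) going from hi end downwards where v crosses level (v<level inside)"""
    r=range(hi,lo,-1)
    for i in r:
        if v[i]>=level and v[i-1]<level: return i-1+(level-v[i-1])/(v[i]-v[i-1])
    return None
def fitline(P):
    # robust line through pts (N,2): returns point, unit dir
    vx,vy,x,y=cv2.fitLine(np.asarray(P,np.float32),cv2.DIST_HUBER,0,.01,.01).ravel(); return np.array([x,y]),np.array([vx,vy])
E
python3 - <<'E'
from h import *
f=np.load("top0.npz");p=f["p"].astype(float); g=p[...,0]-p[...,1]
e=[(cross(g[r],220,238,-10),r) for r in range(206,233)]
P=ray("top",e,12)[:,:2]; a,b=fitline(P); print("bar outer",a,b,"ang",np.arctan(b[1]/b[0])); 
n=np.array([-b[1],b[0]]); print("resid",np.abs((P-a)@n).max())
e2=[(c,cross(g[:,c],230,246,-10)) for c in range(211,227)]; print(e2)
e2=[q for q in e2 if q[1]]
P2=ray("top",e2,12)[:,:2]; a2,b2=fitline(P2); print("leg outer",a2,b2,"resid",np.abs((P2-a2)@[-b2[1],b2[0]]).max())
# corner : outer lines offset 8 inward
if b[0]<0:b=-b
if b2[1]<0:b2=-b2
n1=np.array([-b[1],b[0]]); n2=np.array([b2[1],-b2[0]]) # n1 toward +y ; n2 toward +x
print("ang deg",np.degrees(np.arctan2(b2[1],b2[0])-np.arctan2(b[1],b[0])))
A=np.array([n1,n2]); c=np.linalg.solve(A,[n1@a+8,n2@a2+8]); print("corner world",c,"board",tob(np.r_[c,12]))
# bar end
end=None
# bevel
m=masks(f["p"])
for k,z in(("red",66),("black",78)):
    w=m[k].copy(); w[:190]=0;w[240:]=0;w[:,:285]=0;w[:,310:]=0
    v,u=np.nonzero(w); print(k,len(u),ray("top",[[u.mean(),v.mean()],[u.min()-.5,v.min()-.5],[u.max()+.5,v.max()+.5]],z))
f2=np.load("scene0.npz");m=masks(f2["p"])
for k,z in(("red",66),("black",57)):
    w=m[k].copy(); w[:200]=0;w[245:]=0;w[:,:280]=0;w[:,320:]=0
    v,u=np.nonzero(w); print(k,len(u),(u.mean(),v.mean()),ray("scene",[[u.mean(),v.mean()]],z))
# stock right edge
gr=cv2.cvtColor(f["p"],cv2.COLOR_RGB2GRAY).astype(float)
e=[(cross(gr[r],297,305,105),r) for r in range(194,222)]
P=ray("top",e,38)[:,:2]; a,b=fitline(P); print("stock outer",a,b,np.arctan(b[1]/b[0]),np.abs((P-a)@[-b[1],b[0]]).max())
E
```

```text
bar outer [543.14856 183.89732] [0.9997405  0.02278005] ang 0.022782026
resid 0.7044467519897563
[(211, np.float64(238.04)), (212, np.float64(237.96)), (213, np.float64(237.92307692307693)), (214, np.float64(237.88888888888889)), (215, np.float64(237.75)), (216, np.float64(237.58823529411765)), (217, np.float64(237.5)), (218, np.float64(237.5)), (219, np.float64(237.55555555555554)), (220, np.float64(237.58333333333334)), (221, np.float64(237.52941176470588)), (222, np.float64(237.47058823529412)), (223, np.float64(237.34375)), (224, np.float64(237.32258064516128)), (225, np.float64(237.29032258064515)), (226, np.float64(237.23333333333332))]
leg outer [462.74982 235.85011] [0.07431202 0.99723506] resid 0.7340425295545048
ang deg 84.43299
corner world [467.3682  190.17267] board [-35.53240851 186.73080893  12.        ]
red 14 [[460.14615759 -48.06787777  66.        ]
 [470.62081028 -41.97521347  66.        ]
 [451.32214571 -53.36767691  66.        ]]
black 36 [[528.94336858 -51.51024964  78.        ]
 [553.26755031 -49.19780057  78.        ]
 [505.82032757 -53.36786573  78.        ]]
red 20 (np.float64(290.3), np.float64(230.35)) [[456.89144274 -52.95409405  66.        ]]
black 87 (np.float64(302.264367816092), np.float64(221.64367816091954)) [[534.53458304 -57.05803295  57.        ]]
stock outer [523.7984   -63.404854] [ 0.994126   -0.10822853] -0.10844095 2.256435036809045
```

Run:
```python
from h import *
f=np.load("top0.npz");p=f["p"].astype(float)
red=np.clip(p[...,0]-np.maximum(p[...,1],p[...,2])-45,0,None); red[:219]=0;red[232:]=0;red[:,:292]=0;red[:,306:]=0
v,u=np.mgrid[:420,:560]; c=[(u*red).sum()/red.sum(),(v*red).sum()/red.sum()]; print(c,ray("top",c,66))
print((p[...,0]-p[...,1])[219:232,292:306].astype(int))
gr=cv2.cvtColor(f["p"],cv2.COLOR_RGB2GRAY).astype(float)
bl=np.clip(48-gr,0,None); bl[:196]=0;bl[215:]=0;bl[:,:292]=0;bl[:,306:]=0
c=[(u*bl).sum()/bl.sum(),(v*bl).sum()/bl.sum()]; print(c,ray("top",c,78))
rows=list(range(195,199))+list(range(214,223))
e=[(cross(gr[r],297,306,(gr[r,306]+gr[r,297:303].min())/2),r) for r in rows]
P=ray("top",e,38)[:,:2]; a,b=fitline(P); print("stock outer",a,b,np.arctan(b[1]/b[0]),np.abs((P-a)@[-b[1],b[0]]).max()); print(np.round(P,1))
# stock far end
e=[(c,200-cross(gr[::-1][420-1-200:,c],0,18,105) if 0 else c) for c in ()]
for c in (298,299,300):
    col=gr[186:198,c]; print(c,col.astype(int))
```

```text
[np.float64(299.5295902883156), np.float64(225.19195751138088)] [[460.27426938 -47.6891394   66.        ]]
[[ 15  15  14  14  15  21  26  30  28  27  24  22  22  22]
 [ 10   9   7   7   9  13  18  24  28  24  23  22  22  21]
 [  6   5   3   3   5   6  11  21  32  29  23  22  22  22]
 [  3   2   3   2   4   9  20  40  57  47  27  21  22  22]
 [  2   2   3   3   7  24  52  80  97  79  44  27  22  22]
 [  2   3   2   5  19  53  93 115 121  98  60  33  23  22]
 [  4   5   6   8  30  76 113 129 127 107  68  36  25  22]
 [  4   6   9  12  29  74 112 125 124 101  66  35  24  21]
 [  3   5   9  11  20  51  87 102 102  82  53  30  22  21]
 [  2   4   5   4   6  20  40  53  56  50  34  26  22  22]
 [  2   3   2   2   2   4   8  14  21  26  27  24  22  22]
 [  3   2   3   3   2   2   2   5  12  21  24  23  23  23]
 [  3   3   2   3   3   3   3   7  13  20  23  22  23  22]]
[np.float64(298.0812425328554), np.float64(205.3273596176822)] [[528.27569415 -51.41369928  78.        ]]
stock outer [515.2056   -62.188637] [ 0.99561745 -0.09351939] -0.09365625 1.5222083024391897
[[574.6 -68.2]
 [570.9 -67.7]
 [567.3 -67. ]
 [563.7 -66.4]
 [505.3 -61.2]
 [501.6 -61. ]
 [498.  -60.8]
 [494.4 -60.2]
 [490.8 -59.6]
 [487.2 -59.4]
 [483.6 -59.1]
 [479.9 -59.3]
 [476.2 -60.1]]
298 [164 164 162 159 155 146 128 108  82  60  55  52]
299 [164 165 162 159 154 147 131 112  82  59  54  53]
300 [164 164 161 158 154 149 140 121  96  82  78  77]
```

Request:
step_arm(rows=[{"delta_pos": [2.9,-4.9,0],"spin": 0.013},{"delta_pos": [2.9,-4.9,0],"spin": 0.013},{"delta_pos": [2.9,-4.9,0],"spin": 0.013},{"delta_pos": [2.9,-4.9,0],"spin": 0.013},{"delta_pos": [2.9,-4.9,0],"spin": 0.013},{"delta_pos": [2.9,-4.9,0],"spin": 0.013},{"delta_pos": [2.9,-4.9,0],"spin": 0.013},{"delta_pos": [2.9,-4.9,0],"spin": 0.013},{"delta_pos": [2.9,-4.9,0],"spin": 0.013},{"delta_pos": [2.9,-4.9,0],"spin": 0.013},{"delta_pos": [2.9,-4.9,0],"spin": 0.013},{"delta_pos": [2.9,-4.9,0],"spin": 0.013}], fingers=5, newtons=40)

```text
time_s: 1.6
ee_pos: [495.8, 17.7, 231.2]
orientation: [-0.0, 0.041, 0.999, 0.0]
wrist_force: [2.1, 1.2, -0.6]
gripper_width: 50.0
```

Request:
step_arm(rows=[{"delta_pos": [0,0,0],"spin": 0},{"delta_pos": [0,0,0],"spin": 0}])

```text
time_s: 1.85
ee_pos: [494.7, 19.8, 231.0]
orientation: [-0.001, 0.041, 0.999, 0.0]
wrist_force: [0.5, 1.1, -0.0]
gripper_width: 50.0
```

Request:
step_arm(rows=[{"delta_pos": [1.3,-2.4,-3],"spin": 0},{"delta_pos": [1.3,-2.4,-3],"spin": 0},{"delta_pos": [1.23,-2.5,-3],"spin": 0},{"delta_pos": [0,0,-3],"spin": 0},{"delta_pos": [0,0,0],"spin": 0},{"delta_pos": [0,0,0],"spin": 0}])

```text
time_s: 2.6
ee_pos: [533.8, -51.7, 112.3]
orientation: [0.0, 0.04, 0.999, 0.0]
wrist_force: [-0.2, 0.2, 0.1]
gripper_width: 50.1
```

Run:
```python
from station import vision
import cv2
p,d=vision.camera("scene"); cv2.imwrite("pics/s1.png",cv2.resize(p[150:290,200:400,::-1],None,fx=4,fy=4,interpolation=cv2.INTER_CUBIC))
p,d=vision.camera("top"); cv2.imwrite("pics/t1.png",cv2.resize(p[155:285,185:385,::-1],None,fx=4,fy=4,interpolation=cv2.INTER_CUBIC))
```

```text
(no output)
```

View pics/s1.png

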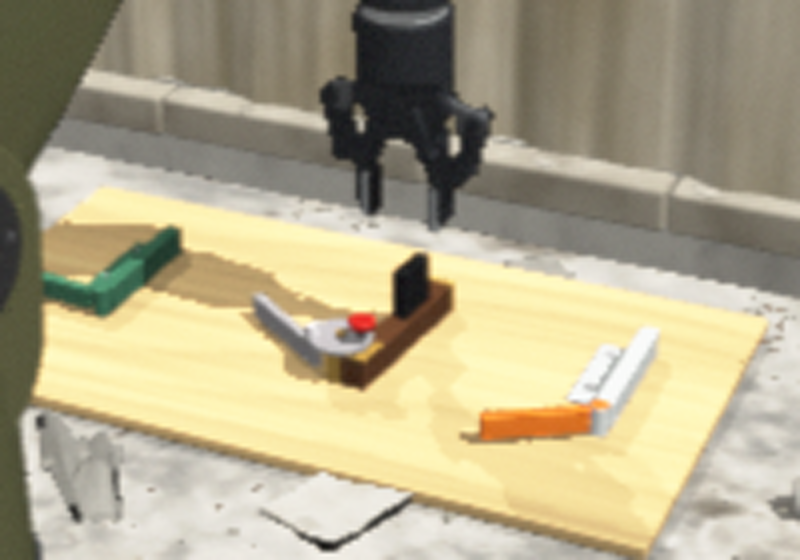

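View pics/t1.png

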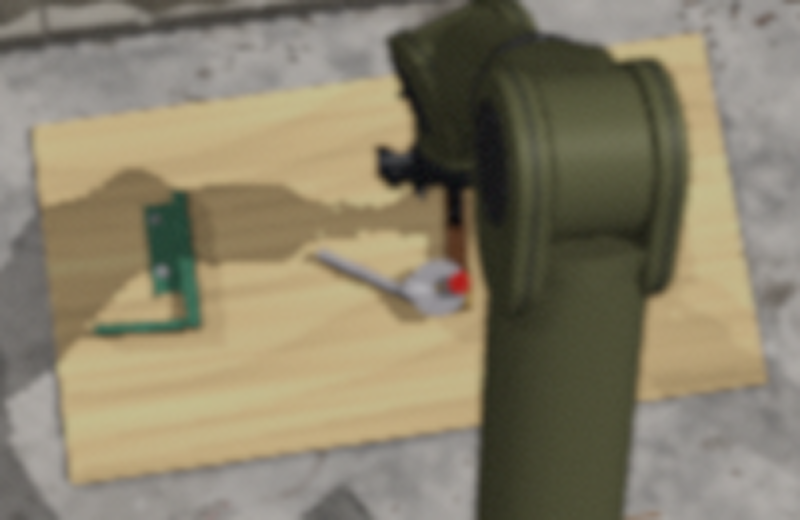

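Both views show the open fingers centred above the black grip: at (400,200) over (410,285) in the scene crop, and at (450,165) over (455,200) in the top crop. I'll descend.

Request:
step_arm(rows=[{"delta_pos": [0,0,-2],"spin": 0},{"delta_pos": [0,0,-2],"spin": 0},{"delta_pos": [0,0,-2],"spin": 0},{"delta_pos": [0,0,-0.8],"spin": 0},{"delta_pos": [0,0,0],"spin": 0},{"delta_pos": [0,0,0],"spin": 0}])

```text
time_s: 3.45
ee_pos: [534.2, -53.5, 44.2]
orientation: [0.001, 0.041, 0.999, 0.0]
wrist_force: [-0.3, 0.4, 0.8]
gripper_width: 50.3
```

Request:
step_arm(rows=[{"delta_pos": [0,0,0],"spin": 0},{"delta_pos": [0,0,0],"spin": 0},{"delta_pos": [0,0,0],"spin": 0},{"delta_pos": [0,0,0],"spin": 0},{"delta_pos": [0,0,0],"spin": 0},{"delta_pos": [0,0,0],"spin": 0}], fingers=0.8, newtons=50)

```text
time_s: 4.2
ee_pos: [533.8, -53.7, 43.7]
orientation: [0.0, 0.041, 0.999, -0.0]
wrist_force: [-0.4, -1.2, 5.3]
gripper_width: 13.2
```

Request:
step_arm(rows=[{"delta_pos": [0,0,0.5],"spin": 0},{"delta_pos": [0,0,1],"spin": 0},{"delta_pos": [-1,0,0.5],"spin": 0},{"delta_pos": [-2,0,0],"spin": 0.02},{"delta_pos": [-2,0,0],"spin": 0.02},{"delta_pos": [-2,0,0],"spin": 0.02},{"delta_pos": [-2,0,0],"spin": 0.02},{"delta_pos": [-0.9,0,0],"spin": 0.021},{"delta_pos": [0,0,0],"spin": 0},{"delta_pos": [0,0,0],"spin": 0}])

```text
time_s: 5.45
ee_pos: [435.9, -53.4, 63.4]
orientation: [0.001, -0.01, 1.0, 0.0]
wrist_force: [-0.2, -0.4, -3.9]
gripper_width: 13.2
```

Run:
```python
from station import vision
import cv2
p,d=vision.camera("scene"); cv2.imwrite("pics/s2.png",cv2.resize(p[150:290,200:400,::-1],None,fx=4,fy=4,interpolation=cv2.INTER_CUBIC))
```

```text
(no output)
```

View pics/s2.png

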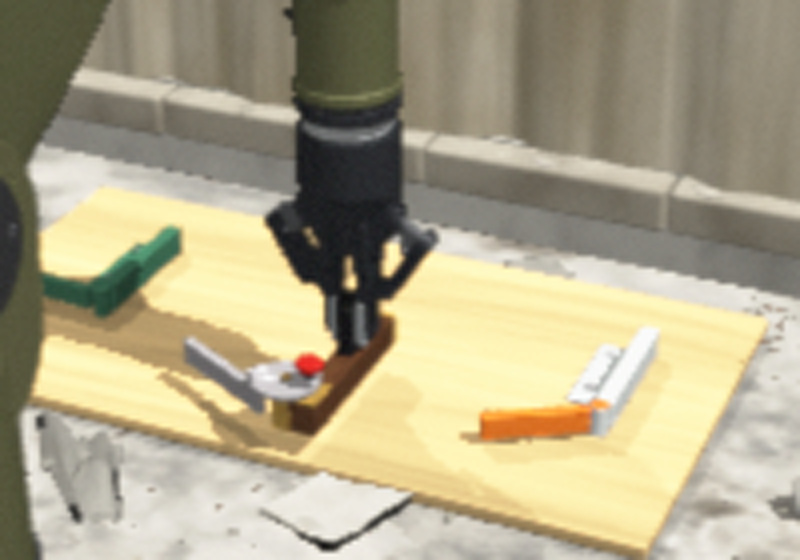

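The bevel hangs level in the gripper, with the stock at (345,370) and the button at (310,365). I'll move it to the sample.

Request:
step_arm(rows=[{"delta_pos": [0,1.5,0],"spin": 0},{"delta_pos": [0,3,0],"spin": 0},{"delta_pos": [0,4,0],"spin": 0},{"delta_pos": [0,4,0],"spin": 0},{"delta_pos": [0,4,0],"spin": 0},{"delta_pos": [0,3,0],"spin": 0},{"delta_pos": [0,1.5,0],"spin": 0},{"delta_pos": [0,0.7,0],"spin": 0},{"delta_pos": [0,0,0],"spin": 0},{"delta_pos": [0,0,-1],"spin": 0},{"delta_pos": [0,0,-0.7],"spin": 0},{"delta_pos": [0,0,0],"spin": 0}])

```text
time_s: 7.0
ee_pos: [434.0, 162.7, 45.5]
orientation: [-0.001, -0.009, 1.0, -0.001]
wrist_force: [0.1, 0.4, -2.9]
gripper_width: 13.7
```

Run:
```python
from station import vision,robot
import cv2
p,d=vision.camera("top"); cv2.imwrite("pics/t3.png",cv2.resize(p[155:285,185:385,::-1],None,fx=4,fy=4,interpolation=cv2.INTER_CUBIC))
s=robot.get_state(); print(s["ee_pos"],s["wrist_force"])
```

```text
[434.20120382 162.93871435  45.82696726] [ 0.41481323  0.63113201 -3.54661616]
```

View pics/t3.png

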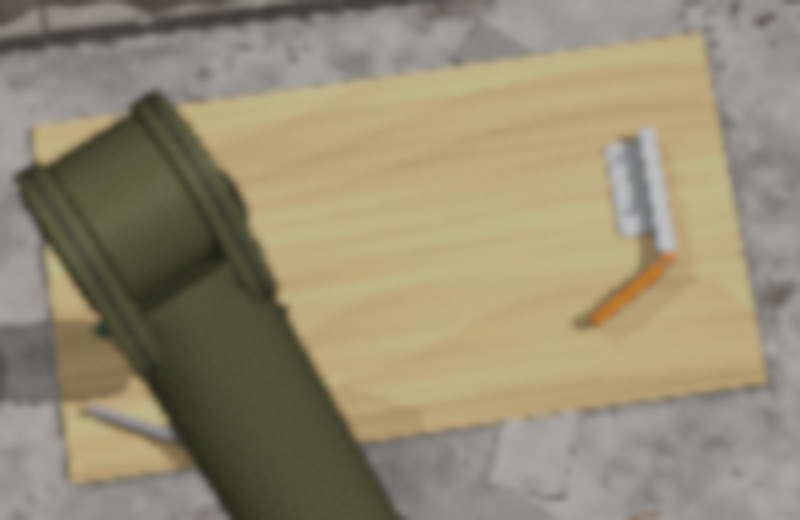

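The top view hides the sample behind the arm. The blade tip shows at (90,410), well clear of the leg at (100,328). I'll lower and make contact in +y by feel.

Request:
step_arm(rows=[{"delta_pos": [0,0,-0.15],"spin": 0},{"delta_pos": [0,0,0],"spin": 0},{"delta_pos": [0,0.2,0],"spin": 0},{"delta_pos": [0,0,0],"spin": 0}])

```text
time_s: 7.55
ee_pos: [434.6, 165.9, 44.9]
orientation: [0.0, -0.01, 1.0, 0.0]
wrist_force: [-0.6, -0.3, -3.4]
gripper_width: 13.3
```

Request:
step_arm(rows=[{"delta_pos": [0,0.2,0],"spin": 0},{"delta_pos": [0,0,0],"spin": 0}])

```text
time_s: 7.8
ee_pos: [434.6, 167.8, 44.8]
orientation: [0.0, -0.01, 1.0, 0.0]
wrist_force: [-0.7, 0.1, -3.2]
gripper_width: 13.1
```

Request:
step_arm(rows=[{"delta_pos": [0,0.15,0],"spin": 0},{"delta_pos": [0,0,0],"spin": 0}])

```text
time_s: 8.05
ee_pos: [434.5, 168.2, 44.8]
orientation: [-0.0, -0.009, 1.0, -0.001]
wrist_force: [-0.2, -1.4, -3.7]
gripper_width: 13.3
```

Request:
step_arm(rows=[{"delta_pos": [0,0,-0.1],"spin": 0},{"delta_pos": [0,0.1,0],"spin": 0},{"delta_pos": [0,0,0],"spin": 0}])

```text
time_s: 8.43
ee_pos: [434.4, 168.4, 43.8]
orientation: [-0.0, -0.009, 1.0, -0.001]
wrist_force: [1.2, -4.9, -1.1]
gripper_width: 13.6
```

Request:
step_arm(rows=[{"delta_pos": [0,0.1,0],"spin": 0},{"delta_pos": [0,0,0],"spin": 0}])

```text
time_s: 8.68
ee_pos: [434.3, 168.5, 43.8]
orientation: [-0.001, -0.008, 1.0, -0.002]
wrist_force: [0.8, -6.6, -2.1]
gripper_width: 13.3
```

Request:
step_arm(rows=[{"delta_pos": [0,0.1,0],"spin": 0},{"delta_pos": [0,0,0],"spin": 0}])

```text
time_s: 8.93
ee_pos: [434.3, 168.6, 43.8]
orientation: [-0.001, -0.007, 1.0, -0.002]
wrist_force: [1.5, -8.3, -1.6]
gripper_width: 13.2
```

Request:
step_arm(rows=[{"delta_pos": [0,-0.08,0],"spin": 0.004},{"delta_pos": [0.5,0.01,0],"spin": 0},{"delta_pos": [0.8,0.014,0],"spin": 0},{"delta_pos": [0.8,0.014,0],"spin": 0},{"delta_pos": [0.8,0.014,0],"spin": 0},{"delta_pos": [0,0,0],"spin": 0}])

```text
time_s: 9.68
ee_pos: [454.7, 168.3, 44.2]
orientation: [-0.008, -0.012, 1.0, -0.004]
wrist_force: [-15.3, -4.9, 18.1]
gripper_width: 13.1
```

Request:
step_arm(rows=[{"delta_pos": [0.7,0.013,0],"spin": 0},{"delta_pos": [0.7,0.013,0],"spin": 0},{"delta_pos": [0.7,0.013,0],"spin": 0},{"delta_pos": [0.7,0.013,0],"spin": 0},{"delta_pos": [0,0,0],"spin": 0}])

```text
time_s: 10.3
ee_pos: [481.3, 168.8, 44.3]
orientation: [-0.009, -0.013, 1.0, -0.004]
wrist_force: [-18.8, -5.5, 22.2]
gripper_width: 13.3
```

Request:
step_arm(rows=[{"delta_pos": [0.6,0.011,0],"spin": 0},{"delta_pos": [0.6,0.011,0],"spin": 0},{"delta_pos": [0.6,0.011,0],"spin": 0},{"delta_pos": [0,0,0],"spin": 0}])

```text
time_s: 10.8
ee_pos: [498.4, 169.1, 44.3]
orientation: [-0.01, -0.012, 1.0, -0.004]
wrist_force: [-20.1, -4.3, 24.9]
gripper_width: 13.6
```

Request:
step_arm(rows=[{"delta_pos": [0,0,0.08],"spin": 0},{"delta_pos": [0,0,0],"spin": 0}])

```text
time_s: 11.05
ee_pos: [502.1, 169.1, 44.3]
orientation: [-0.007, -0.012, 1.0, -0.004]
wrist_force: [-12.4, -6.3, 10.5]
gripper_width: 13.2
```

Run:
```python
from station import robot
s=robot.get_state(); print(s["ee_pos"].round(2),s["orientation"].round(4),s["wrist_force"],s["moment"])
```

```text
[502.13 169.12  44.33] [-0.0067 -0.0121  0.9999 -0.0036] [-12.41831311  -6.26870371  10.45624287] [-1.28551757  2.2870515  -0.01891932]
```

Request:
step_arm(rows=[{"delta_pos": [0,0,0.06],"spin": 0},{"delta_pos": [0,0,0],"spin": 0},{"delta_pos": [0,0,0],"spin": 0}])

```text
time_s: 11.42
ee_pos: [502.2, 169.1, 44.4]
orientation: [-0.007, -0.012, 1.0, -0.004]
wrist_force: [-10.4, -5.7, 5.3]
gripper_width: 13.8
```

Run:
```python
from station import robot,vision
import cv2
s=robot.get_state(); print(s["ee_pos"].round(2),s["orientation"].round(4),s["wrist_force"],s["moment"])
p,d=vision.camera("scene"); cv2.imwrite("pics/s4.png",cv2.resize(p[150:290,150:350,::-1],None,fx=4,fy=4,interpolation=cv2.INTER_CUBIC))
p,d=vision.camera("top"); cv2.imwrite("pics/t4.png",cv2.resize(p[155:285,185:385,::-1],None,fx=4,fy=4,interpolation=cv2.INTER_CUBIC))
```

```text
[502.23 169.12  44.45] [-0.0068 -0.0121  0.9999 -0.0036] [-10.43115457  -5.66553223   5.25309553] [-1.28633599  2.12224787 -0.03669885]
```

View pics/s4.png

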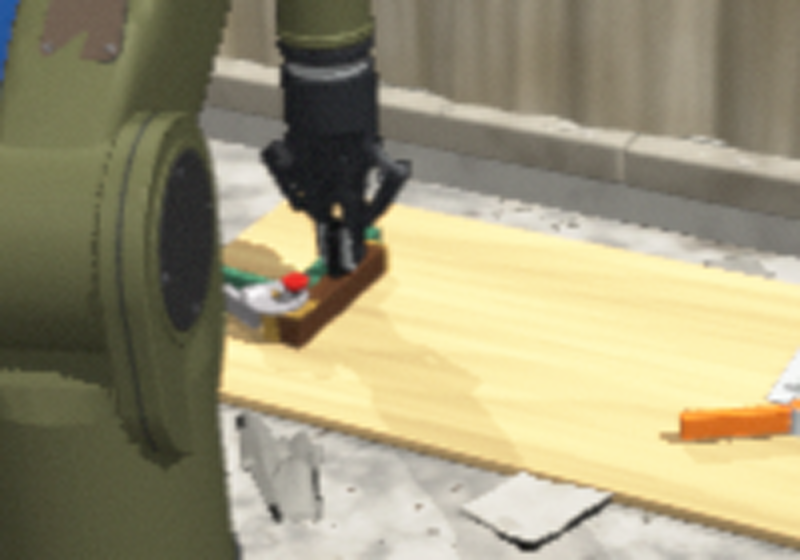

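View pics/t4.png

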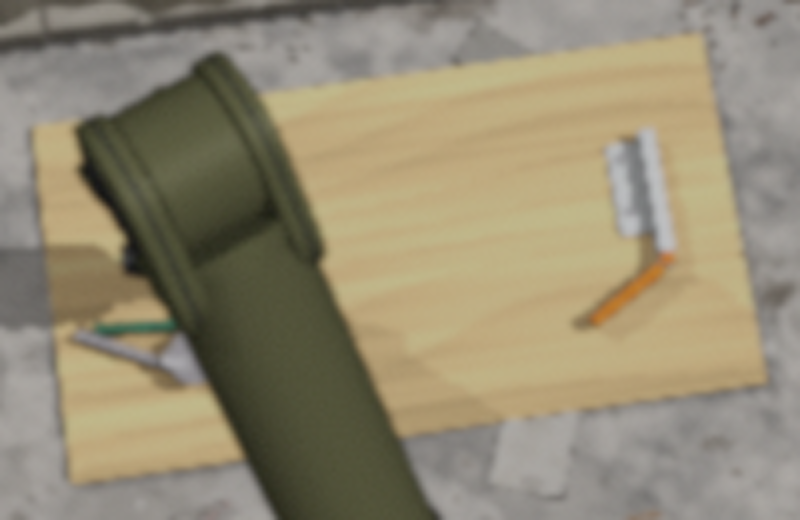

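The blade tip at (80,335) in the top crop has just reached the leg's tip at (100,328), so about 40 mm of sliding is left. I'll ease the side pressure a little and go on.

Request:
step_arm(rows=[{"delta_pos": [0.3,-0.06,0.03],"spin": 0},{"delta_pos": [0.4,0.007,0],"spin": 0},{"delta_pos": [0.4,0.007,0],"spin": 0},{"delta_pos": [0.4,0.007,0],"spin": 0},{"delta_pos": [0,0,0],"spin": 0}])

```text
time_s: 12.15
ee_pos: [520.7, 169.5, 44.4]
orientation: [-0.004, -0.012, 1.0, -0.002]
wrist_force: [-3.8, -4.7, -4.2]
gripper_width: 13.3
```

Request:
step_arm(rows=[{"delta_pos": [0.4,0.007,0],"spin": 0},{"delta_pos": [0.4,0.007,0],"spin": 0},{"delta_pos": [0.4,0.007,0],"spin": 0},{"delta_pos": [0,0,0],"spin": 0}])

```text
time_s: 12.65
ee_pos: [532.7, 169.7, 44.4]
orientation: [-0.004, -0.012, 1.0, -0.002]
wrist_force: [-4.0, -4.6, -2.5]
gripper_width: 13.7
```

Request:
step_arm(rows=[{"delta_pos": [0.3,0.006,0],"spin": 0},{"delta_pos": [0.3,0.006,0],"spin": 0},{"delta_pos": [0,0,0],"spin": 0}])

```text
time_s: 13.02
ee_pos: [537.9, 169.8, 44.4]
orientation: [-0.005, -0.012, 1.0, -0.003]
wrist_force: [-5.6, -4.6, -1.6]
gripper_width: 13.3
```

Request:
step_arm(rows=[{"delta_pos": [0.3,0.006,0],"spin": 0},{"delta_pos": [0,0,0],"spin": 0}])

```text
time_s: 13.28
ee_pos: [537.9, 169.8, 44.4]
orientation: [-0.007, -0.013, 1.0, -0.003]
wrist_force: [-12.4, -5.2, 3.3]
gripper_width: 13.3
```

Request:
step_arm(rows=[{"delta_pos": [0.3,0.006,0],"spin": 0},{"delta_pos": [0,0,0],"spin": 0}])

```text
time_s: 13.52
ee_pos: [537.9, 169.7, 44.4]
orientation: [-0.01, -0.013, 1.0, -0.004]
wrist_force: [-17.9, -5.0, 9.5]
gripper_width: 13.4
```

Request:
step_arm(rows=[{"delta_pos": [-0.2,0.25,0.03],"spin": 0},{"delta_pos": [0,0,0],"spin": 0},{"delta_pos": [0,0,0],"spin": 0}])

```text
time_s: 13.9
ee_pos: [537.9, 169.8, 44.4]
orientation: [-0.008, -0.012, 1.0, -0.005]
wrist_force: [-12.7, -8.6, 5.2]
gripper_width: 13.5
```

Run:
```python
from station import robot,vision
import cv2,numpy as np
s=robot.get_state(); print(s["ee_pos"].round(2),s["orientation"].round(4),s["wrist_force"],s["moment"])
p,d=vision.camera("scene"); np.savez("scene5.npz",p=p,d=d);cv2.imwrite("pics/s5.png",cv2.resize(p[190:250,180:280,::-1],None,fx=8,fy=8,interpolation=cv2.INTER_CUBIC))
p,d=vision.camera("top"); np.savez("top5.npz",p=p,d=d);cv2.imwrite("pics/t5.png",cv2.resize(p[190:260,195:275,::-1],None,fx=8,fy=8,interpolation=cv2.INTER_CUBIC))
```

```text
[537.88 169.83  44.4 ] [-0.0084 -0.012   0.9999 -0.0052] [-12.68851198  -8.5582027    5.21864403] [-1.83956895  2.39662961  0.17985096]
```

View pics/s5.png

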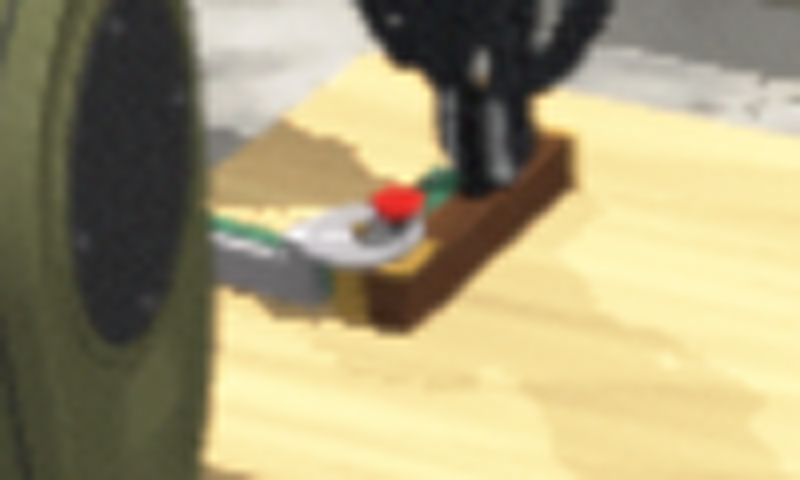

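View pics/t5.png

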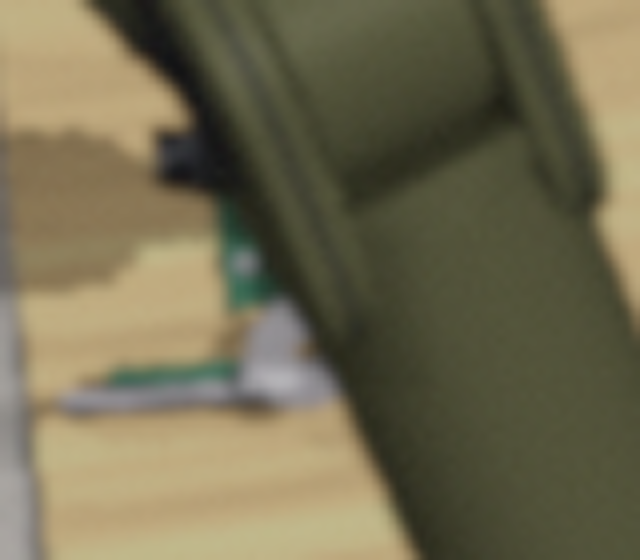

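Both views show the bevel seated: the blade lies along the green leg ((60-240,395) in the top crop) and the stock is flush on the bar. The yaw held steady at about 0.024 under extra side load, which also indicates it is flush. I'll relax the pressure and release.

Request:
step_arm(rows=[{"delta_pos": [-0.3,-0.2,0],"spin": 0},{"delta_pos": [0,0,0],"spin": 0}])

```text
time_s: 14.25
ee_pos: [537.9, 169.7, 44.4]
orientation: [-0.005, -0.012, 1.0, -0.003]
wrist_force: [-6.6, -5.7, -0.9]
gripper_width: 13.4
```

Request:
step_arm(rows=[{"delta_pos": [0,0,0],"spin": 0},{"delta_pos": [0,0,0],"spin": 0},{"delta_pos": [0,0,0],"spin": 0}], fingers=3.5)

```text
time_s: 14.62
ee_pos: [544.3, 174.1, 46.2]
orientation: [0.001, -0.012, 1.0, 0.001]
wrist_force: [0.1, 0.4, 0.7]
gripper_width: 34.9
```

Request:
step_arm(rows=[{"delta_pos": [0,0,1.5],"spin": 0},{"delta_pos": [0,0,2.5],"spin": 0},{"delta_pos": [0,0,2],"spin": 0},{"delta_pos": [0,0,0],"spin": 0}])

```text
time_s: 15.12
ee_pos: [545.1, 173.8, 108.1]
orientation: [0.002, -0.012, 1.0, 0.001]
wrist_force: [0.3, -0.8, -0.4]
gripper_width: 35.2
```

Run:
```python
from h import *
from station import robot
s=robot.get_state(); print(s["ee_pos"].round(2),s["orientation"].round(4),s["wrist_force"],s["moment"])
for n in("scene5.npz",None):
    p=np.load(n)["p"] if n else vision.camera("scene")[0]
    q=p.astype(float)
    red=np.clip(q[...,0]-np.maximum(q[...,1],q[...,2])-70,0,None); red[:205]=0;red[230:]=0;red[:,:215]=0;red[:,245:]=0
    v,u=np.mgrid[:420,:560]; c=[(u*red).sum()/red.sum(),(v*red).sum()/red.sum()]; print(c,ray("scene",c,66))
cv2.imwrite("pics/s6.png",cv2.resize(p[190:250,180:280,::-1],None,fx=8,fy=8,interpolation=cv2.INTER_CUBIC))
np.savez("scene6.npz",p=p)
```

```text
[545.07 173.75 108.12] [ 0.0022 -0.0115  0.9999  0.001 ] [ 0.32117139 -0.7667817  -0.37519156] [0.02055819 0.04479734 0.0044936 ]
[np.float64(229.29110194460813), np.float64(214.6741308190925)] [[466.79064951 166.8071141   66.        ]]
[np.float64(229.37759815242495), np.float64(215.27078521939953)] [[463.48945385 164.42624334  66.        ]]
```

View pics/s6.png

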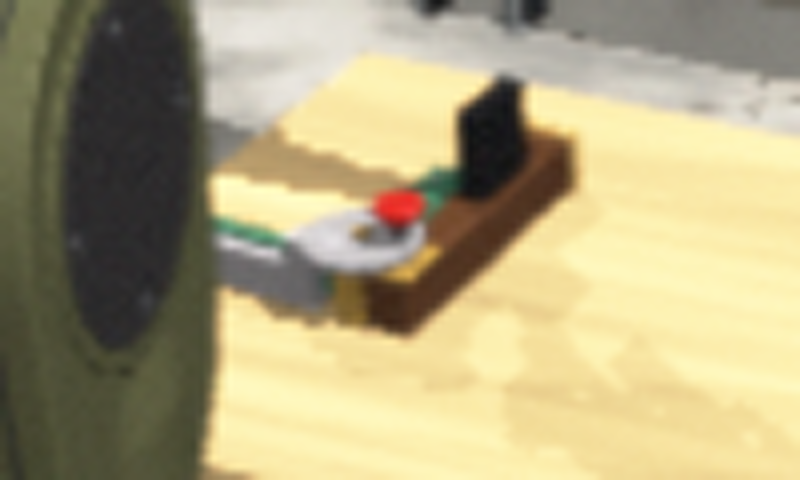

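Run:
```python
from h import *
for n in("scene5","scene6"):
    g=cv2.cvtColor(np.load(n+".npz")["p"],cv2.COLOR_RGB2GRAY).astype(float)
    r=[]
    for row in range(210,229,2):
        i=next((i for i in range(232,262) if g[row,i]<110<=g[row,i+1] and g[row,i+2]>115),None); 
        r.append(None if i is None else round(i+(110-g[row,i])/(g[row,i+1]-g[row,i]),2))
    c=[]
    for col in range(227,250,2):
        i=next((i for i in range(236,210,-1) if g[i-1,col]<110<=g[i,col]),None); c.append(None if i is None else round(i-1+(110-g[i-1,col])/(g[i,col]-g[i-1,col]),2))
    print(n,r,c)
    b=[]
    for col in range(208,222,2):
        i=next((i for i in range(236,210,-1) if g[i-1,col]<140<=g[i,col]),None); b.append(None if i is None else round(i-1+(140-g[i-1,col])/(g[i,col]-g[i-1,col]),2))
    print(b)
```

```text
scene5 [np.float64(250.72), np.float64(250.96), np.float64(249.36), np.float64(247.22), np.float64(244.98), np.float64(242.81), np.float64(240.34), np.float64(238.3), np.float64(236.45), np.float64(234.16)] [np.float64(230.6), np.float64(230.9), np.float64(230.37), np.float64(228.73), np.float64(227.38), np.float64(225.4), np.float64(223.33), np.float64(221.39), np.float64(219.83), np.float64(217.98), np.float64(216.16), np.float64(214.35)]
[np.float64(225.28), np.float64(226.18), np.float64(226.89), np.float64(228.54), np.float64(228.91), np.float64(229.05), np.float64(229.01)]
scene6 [np.float64(250.82), np.float64(251.01), np.float64(249.57), np.float64(247.28), np.float64(244.95), np.float64(242.91), np.float64(241.06), np.float64(238.69), np.float64(236.47), np.float64(234.33)] [np.float64(230.44), np.float64(231.13), np.float64(230.95), np.float64(229.05), np.float64(227.38), np.float64(225.52), np.float64(223.71), np.float64(222.06), np.float64(219.91), np.float64(217.95), np.float64(216.19), np.float64(214.36)]
[np.float64(225.29), np.float64(226.1), np.float64(226.93), np.float64(228.54), np.float64(228.97), np.float64(229.55), np.float64(229.3)]
```

The stock's far end and the blade line did not move. Only the near end settled, by about 0.3 px as the pitch relaxed. Next I'll go over the button with the fingers shut.

Request:
step_arm(rows=[{"delta_pos": [-2.7,-0.2,0],"spin": 0},{"delta_pos": [-2.8,-0.2,0],"spin": 0},{"delta_pos": [-2.7,-0.2,0],"spin": 0},{"delta_pos": [0,0,-1.5],"spin": 0},{"delta_pos": [0,0,-1.3],"spin": 0},{"delta_pos": [0,0,0],"spin": 0},{"delta_pos": [0,0,0],"spin": 0}], fingers=0)

```text
time_s: 16.05
ee_pos: [461.8, 167.1, 77.7]
orientation: [-0.0, -0.011, 1.0, 0.0]
wrist_force: [0.5, 0.3, 0.2]
gripper_width: 0.1
```

Run:
```python
from station import robot,vision
import cv2
s=robot.get_state(); print(s["ee_pos"].round(2),s["wrist_force"],s["gripper_width"])
p,d=vision.camera("scene"); cv2.imwrite("pics/s7.png",cv2.resize(p[190:250,180:280,::-1],None,fx=8,fy=8,interpolation=cv2.INTER_CUBIC))
```

```text
[461.77 167.06  77.71] [0.47914965 0.2635802  0.24254366] 0.10300535414492425
```

View pics/s7.png

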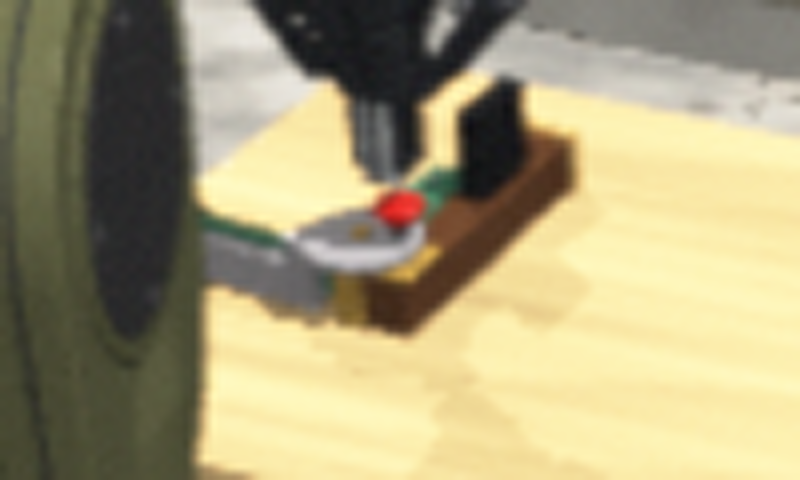

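Run:
```python
from h import *
for P in([461.8,167.1,77.7],[461.8,167.1,66],[463,168,66],[463.5,164.4,66]):
    q=proj("scene",P)[0]; print(P,q,(q-[180,190])*8)
```

```text
[461.8, 167.1, 77.7] [228.10065605 212.08676685] [384.80524843 176.6941348 ]
[461.8, 167.1, 66] [228.37770987 215.33953027] [387.02167895 202.71624212]
[463, 168, 66] [228.33781662 215.1201219 ] [386.70253295 200.96097517]
[463.5, 164.4, 66] [229.38640131 215.27093866] [395.09121047 202.16750925]
```

Request:
step_arm(rows=[{"delta_pos": [0.2,0.1,-0.4],"spin": 0},{"delta_pos": [0,0,-0.4],"spin": 0},{"delta_pos": [0,0,-0.3],"spin": 0},{"delta_pos": [0,0,0],"spin": 0}])

```text
time_s: 16.6
ee_pos: [463.3, 168.0, 66.6]
orientation: [-0.0, -0.012, 1.0, -0.0]
wrist_force: [-0.0, 0.3, -0.3]
gripper_width: 0.0
```

Request:
step_arm(rows=[{"delta_pos": [0,0,-0.2],"spin": 0},{"delta_pos": [0,0,0],"spin": 0}])

```text
time_s: 16.85
ee_pos: [463.5, 168.0, 64.8]
orientation: [0.0, -0.012, 1.0, 0.0]
wrist_force: [0.6, -0.8, 0.2]
gripper_width: -0.4
```

Request:
step_arm(rows=[{"delta_pos": [0,0,-0.2],"spin": 0},{"delta_pos": [0,0,0],"spin": 0}])

```text
time_s: 17.1
ee_pos: [463.5, 168.1, 62.8]
orientation: [0.0, -0.012, 1.0, 0.0]
wrist_force: [-0.5, 1.2, 3.4]
gripper_width: -0.2
```

Request:
step_arm(rows=[{"delta_pos": [0,0,-0.2],"spin": 0},{"delta_pos": [0,0,0],"spin": 0}])

```text
time_s: 17.35
ee_pos: [463.5, 168.1, 60.7]
orientation: [-0.0, -0.012, 1.0, 0.0]
wrist_force: [-0.4, -1.1, 3.6]
gripper_width: 0.1
```

Request:
step_arm(rows=[{"delta_pos": [0,0,-0.2],"spin": 0},{"delta_pos": [0,0,0],"spin": 0}])

```text
time_s: 17.6
ee_pos: [463.6, 168.0, 59.7]
orientation: [0.0, -0.012, 1.0, 0.0]
wrist_force: [-2.1, -1.1, 13.8]
gripper_width: -0.0
```

Request:
step_arm(rows=[{"delta_pos": [0,0,-0.1],"spin": 0},{"delta_pos": [0,0,0],"spin": 0}])

```text
time_s: 17.85
ee_pos: [463.6, 168.0, 59.4]
orientation: [0.001, -0.012, 1.0, 0.0]
wrist_force: [-3.1, -1.4, 22.9]
gripper_width: 0.1
```

The button moved at about 3.5 N, then stopped hard at z≈59.5 under 23 N, so it is down and locked. I'll rise, look, and regrip.

Request:
step_arm(rows=[{"delta_pos": [0,0,1.5],"spin": 0},{"delta_pos": [0,0,2],"spin": 0},{"delta_pos": [0,0,1.5],"spin": 0},{"delta_pos": [2.5,0.06,0],"spin": 0},{"delta_pos": [2.5,0.06,0],"spin": 0},{"delta_pos": [2.45,0.06,0],"spin": 0},{"delta_pos": [0,0,0],"spin": 0},{"delta_pos": [0,0,0],"spin": 0}], fingers=4)

```text
time_s: 18.85
ee_pos: [536.6, 169.7, 107.6]
orientation: [-0.001, -0.012, 1.0, -0.0]
wrist_force: [-0.8, -0.5, -0.2]
gripper_width: 40.0
```

Run:
```python
from station import robot,vision
import cv2
s=robot.get_state(); print(s["ee_pos"].round(2),s["orientation"].round(4),s["wrist_force"],s["gripper_width"])
p,d=vision.camera("scene"); cv2.imwrite("pics/s8.png",cv2.resize(p[190:250,180:280,::-1],None,fx=8,fy=8,interpolation=cv2.INTER_CUBIC))
```

```text
[536.62 169.74 107.59] [-9.000e-04 -1.180e-02  9.999e-01 -1.000e-04] [-0.76397897 -0.49853128 -0.24026667] 39.96356785415953
```

View pics/s8.png

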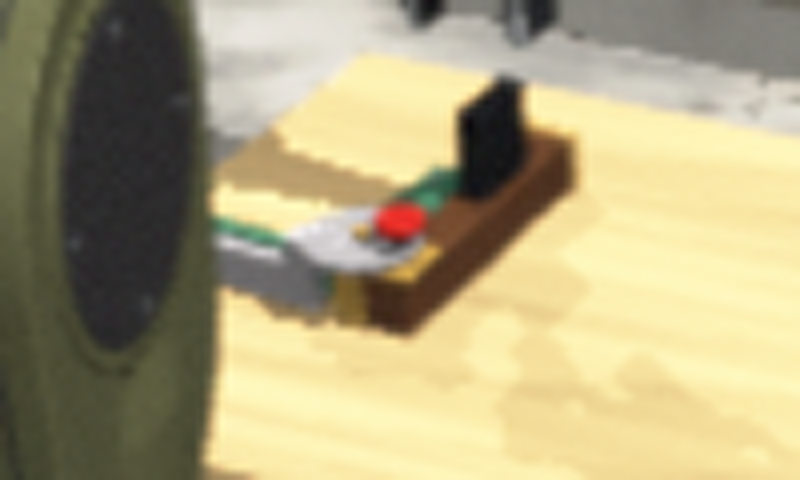

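The button now sits lower, at (400,222) against (400,208) before, and the bevel has not moved. Now I'll measure the fence from the first top picture.

Request:
step_arm(rows=[{"delta_pos": [0.12,0.0,-2],"spin": 0},{"delta_pos": [0,0,-2],"spin": 0},{"delta_pos": [0,0,-1.5],"spin": 0},{"delta_pos": [0,0,-0.8],"spin": 0},{"delta_pos": [0,0,0],"spin": 0},{"delta_pos": [0,0,0],"spin": 0}])

```text
time_s: 19.65
ee_pos: [539.5, 170.0, 45.3]
orientation: [0.0, -0.012, 1.0, 0.0]
wrist_force: [0.5, -0.4, -0.1]
gripper_width: 39.7
```

Run:
```python
from h import *
f=np.load("top0.npz");p=f["p"].astype(float)
np.set_printoptions(linewidth=250,threshold=10**6)
s=p[...,0]-p[...,2]
print("R-B");print(s[184:240,328:358].astype(int))
```

```text
R-B
[[ 62  64  64  62  63  62  64  62  63  63  62  63  63  64  64  63  63  63  63  62  63  63  63  64  63  63  64  64  63  64]
 [ 64  63  63  64  63  63  63  63  62  62  63  63  63  62  62  63  62  60  59  60  61  63  63  63  63  62  63  64  64  64]
 [ 63  64  63  62  63  62  63  62  63  62  63  62  63  62  62  61  56  49  44  43  50  59  64  63  63  62  63  63  64  64]
 [ 62  62  63  63  62  61  61  63  63  62  63  63  61  62  62  56  41  26  19  20  32  52  63  63  63  63  63  63  64  63]
 [ 62  63  62  62  62  62  64  62  63  63  63  62  61  61  59  47  23   7   2   4  19  46  62  63  63  62  62  62  62  63]
 [ 63  64  63  63  62  63  64  63  63  62  60  54  52  49  49  35  12  -1  -3   1  14  40  59  63  63  62  62  61  62  62]
 [ 64  63  62  62  63  63  63  62  57  49  41  33  26  24  25  16   4  -2  -3   0  11  33  55  62  63  63  63  63  63  62]
 [ 62  63  62  62  61  63  63  55  39  25  17  10   5   5   4   2  -1  -3  -3  -1   8  28  53  63  63  61  62  61  62  60]
 [ 63  63  63  63  63  62  61  48  21   5   1  -1  -1  -3  -2  -2  -2  -3  -2  -2   5  23  48  62  62  60  60  6
[... 5092 characters left out ...]
 84  70  64  62  61  63  62  63  62  62  63  62  61  60  60  60  61  62  62  63  63]
 [ 54  51  49  53  70  97 110  98  79  68  64  62  62  62  62  62  63  62  62  62  62  62  62  63  62  63  63  64  64  63]
 [ 55  50  50  52  57  70  78  74  66  63  62  62  61  63  61  62  62  62  62  63  63  63  62  63  63  63  63  63  64  64]
 [ 58  56  55  56  59  61  65  64  63  63  61  62  63  62  61  61  60  60  62  62  62  62  61  61  61  62  61  62  62  62]
 [ 60  60  60  60  60  61  61  61  61  61  62  62  61  61  61  60  59  60  60  61  60  61  62  61  60  61  61  62  62  62]
 [ 61  60  60  59  59  59  59  59  60  60  61  62  61  60  60  59  59  59  60  60  61  60  60  60  61  61  61  61  62  62]]
```

Run:
```python
from h import *
f=np.load("top0.npz");p=f["p"].astype(float); s=p[...,0]-p[...,2]; g=p[...,0]-p[...,1]
e=[(cross(s[r],340,358,30),r) for r in range(189,216)]
P=ray("top",e,36)[:,:2]; a,b=fitline(P); 
if b[0]<0:b=-b
print("fence bar",a,b,np.arctan(b[1]/b[0]),np.abs((P-a)@[-b[1],b[0]]).max())
# far end row of bar for fence and sample (top z=36 edge)
def ver(v,lo,hi,lev):
    for i in range(lo,hi):
        if v[i]>=lev>v[i+1]: return i+(v[i]-lev)/(v[i]-v[i+1])
rf=[(c,ver(s[:,c],183,192,30)) for c in (345,346,347)]
rs=[(c,ver(g[:,c],198,208,-10)) for c in (229,)]
for n,r in(("fence",rf),("sample",rs)):
    print(n,r,ray("top",np.array(r),36).mean(0))
# orange: arm
o=np.clip(p[...,0]-p[...,2]-75,0,None); o[:216]=0;o[240:]=0;o[:,:325]=0;o[:,358:]=0
v,u=np.nonzero(o>0); P=ray("top",np.c_[u,v],36)[:,:2]; a2,b2=fitline(P); print("arm",a2,b2,np.degrees(np.arctan2(b2[1],b2[0])))
print(tob(np.r_[a,12]))
```

```text
fence bar [ 525.1025  -242.77817] [0.99984694 0.01749487] 0.017495759 0.3373749694878548
fence [(345, np.float64(186.82608695652175)), (346, np.float64(186.56)), (347, np.float64(186.56521739130434))] [ 585.34896038 -233.71957708   36.        ]
sample [(229, np.float64(202.28))] [580.86363553 188.67674074  36.        ]
arm [ 440.2344  -199.27547] [ 0.53762347 -0.843185  ] -57.478
[  14.53000172 -247.1740529    12.        ]
```

Request:
step_arm(rows=[{"delta_pos": [0,0,0],"spin": 0},{"delta_pos": [0,0,0],"spin": 0},{"delta_pos": [0,0,0],"spin": 0},{"delta_pos": [0,0,0],"spin": 0},{"delta_pos": [0,0,0],"spin": 0}], fingers=0.8, newtons=60)

```text
time_s: 20.27
ee_pos: [539.5, 169.7, 45.3]
orientation: [0.0, -0.011, 1.0, -0.0]
wrist_force: [-0.4, -1.5, 5.6]
gripper_width: 13.4
```

Request:
step_arm(rows=[{"delta_pos": [-0.4,0,0.05],"spin": 0},{"delta_pos": [-0.4,-0.1,0.1],"spin": 0},{"delta_pos": [-1,-0.3,0.1],"spin": 0},{"delta_pos": [-2,-0.2,0.2],"spin": 0},{"delta_pos": [0,0,0],"spin": 0}])

```text
time_s: 20.9
ee_pos: [498.0, 163.4, 49.0]
orientation: [-0.002, -0.012, 1.0, -0.001]
wrist_force: [-0.1, 0.3, -3.7]
gripper_width: 13.2
```

Request:
step_arm(rows=[{"delta_pos": [-2,0,1],"spin": 0},{"delta_pos": [-2,0,2],"spin": 0},{"delta_pos": [-2.2,0,1.5],"spin": 0},{"delta_pos": [0,-2,0],"spin": 0},{"delta_pos": [0,-4,0],"spin": 0},{"delta_pos": [0,-4.5,0],"spin": 0},{"delta_pos": [0,-4.5,0],"spin": 0},{"delta_pos": [0,-4.5,0],"spin": 0},{"delta_pos": [0,-4.5,0],"spin": 0},{"delta_pos": [0,-4.5,0],"spin": 0},{"delta_pos": [0,-4.5,0],"spin": 0},{"delta_pos": [0,-4,0],"spin": 0}])

```text
time_s: 22.4
ee_pos: [439.5, -208.2, 94.3]
orientation: [0.0, -0.011, 1.0, -0.0]
wrist_force: [0.6, 0.2, -4.0]
gripper_width: 13.2
```

Request:
step_arm(rows=[{"delta_pos": [0,-3.5,0],"spin": 0},{"delta_pos": [0,-2,0],"spin": 0},{"delta_pos": [0,0,0],"spin": 0},{"delta_pos": [0,0,0],"spin": 0}])

```text
time_s: 22.9
ee_pos: [439.4, -260.0, 94.2]
orientation: [0.0, -0.012, 1.0, 0.001]
wrist_force: [0.9, 0.6, -3.4]
gripper_width: 13.2
```

Run:
```python
from station import robot,vision
import cv2
s=robot.get_state(); print(s["ee_pos"].round(2),s["orientation"].round(4),s["wrist_force"],s["gripper_width"])
p,d=vision.camera("scene"); cv2.imwrite("pics/s9.png",cv2.resize(p[190:300,280:420,::-1],None,fx=5,fy=5,interpolation=cv2.INTER_CUBIC))
```

```text
[ 439.4  -259.97   94.21] [ 1.000e-04 -1.220e-02  9.999e-01  6.000e-04] [ 0.85071342  0.60442848 -3.39599967] 13.2232030908015
```

View pics/s9.png

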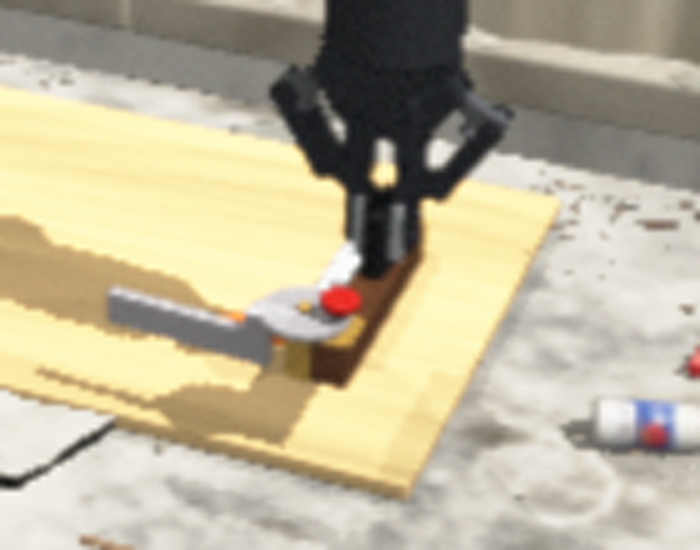

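Request:
step_arm(rows=[{"delta_pos": [0,-0.3,0],"spin": 0},{"delta_pos": [0,0,-1.5],"spin": 0},{"delta_pos": [0,0,-1.5],"spin": 0},{"delta_pos": [0,0,-1.2],"spin": 0},{"delta_pos": [0,0,0],"spin": 0},{"delta_pos": [0,0,-0.4],"spin": 0},{"delta_pos": [0,0,0],"spin": 0}])

```text
time_s: 23.82
ee_pos: [439.3, -264.2, 48.3]
orientation: [0.0, -0.012, 1.0, 0.0]
wrist_force: [-0.6, 0.3, -3.3]
gripper_width: 13.2
```

Run:
```python
from station import robot,vision
import cv2
s=robot.get_state(); print(s["ee_pos"].round(2),s["orientation"].round(4),s["wrist_force"],s["gripper_width"])
p,d=vision.camera("scene"); cv2.imwrite("pics/s10.png",cv2.resize(p[190:300,280:420,::-1],None,fx=5,fy=5,interpolation=cv2.INTER_CUBIC))
p,d=vision.camera("top"); cv2.imwrite("pics/t10.png",cv2.resize(p[180:270,300:400,::-1],None,fx=6,fy=6,interpolation=cv2.INTER_CUBIC))
```

```text
[ 439.28 -264.15   48.33] [ 1.000e-04 -1.160e-02  9.999e-01  0.000e+00] [-0.55387906  0.30225572 -3.31393904] 13.210052312884601
```

View pics/s10.png

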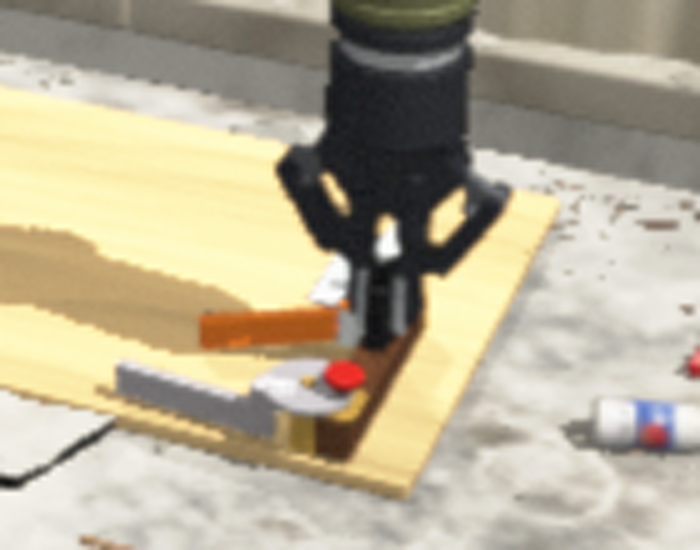

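View pics/t10.png

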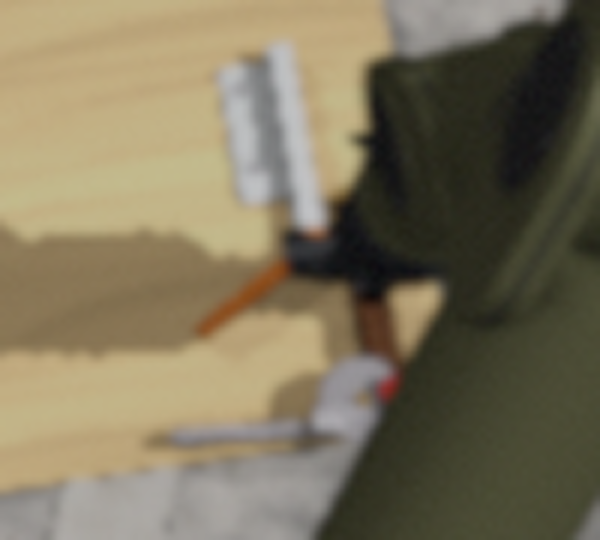

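The bevel is lowered beside the fence, clear of the orange arm: the blade is at (190,410) and the arm at (270,328) in the scene crop. I'll put it on the board, then make contact in +y.

Request:
step_arm(rows=[{"delta_pos": [0,0,-0.2],"spin": 0},{"delta_pos": [0,0.3,0],"spin": 0},{"delta_pos": [0,0.3,0],"spin": 0},{"delta_pos": [0,0,0],"spin": 0}])

```text
time_s: 24.42
ee_pos: [439.3, -257.6, 46.4]
orientation: [0.0, -0.012, 1.0, 0.0]
wrist_force: [0.0, 0.2, -3.6]
gripper_width: 13.0
```

Request:
step_arm(rows=[{"delta_pos": [0,0.2,-0.05],"spin": 0},{"delta_pos": [0,0,0],"spin": 0}])

```text
time_s: 24.68
ee_pos: [439.2, -255.9, 45.8]
orientation: [-0.0, -0.012, 1.0, 0.0]
wrist_force: [-1.9, -0.2, -3.9]
gripper_width: 13.1
```

Request:
step_arm(rows=[{"delta_pos": [0,0.2,0],"spin": 0},{"delta_pos": [0,0,0],"spin": 0}])

```text
time_s: 24.92
ee_pos: [439.1, -254.8, 45.8]
orientation: [-0.0, -0.011, 1.0, -0.0]
wrist_force: [-0.3, -1.9, -5.6]
gripper_width: 12.9
```

Request:
step_arm(rows=[{"delta_pos": [0,0.15,-0.04],"spin": 0},{"delta_pos": [0,0,0],"spin": 0}])

```text
time_s: 25.18
ee_pos: [439.1, -254.6, 45.8]
orientation: [0.0, -0.01, 1.0, -0.001]
wrist_force: [0.1, -6.4, -1.3]
gripper_width: 13.3
```

Request:
step_arm(rows=[{"delta_pos": [0.5,0.01,0],"spin": 0},{"delta_pos": [0.6,0.012,0],"spin": 0},{"delta_pos": [0.6,0.012,0],"spin": 0},{"delta_pos": [0,0,0],"spin": 0}])

```text
time_s: 25.68
ee_pos: [441.1, -254.6, 46.3]
orientation: [-0.014, -0.009, 1.0, -0.002]
wrist_force: [-24.5, -1.8, 28.4]
gripper_width: 13.4
```

The stock's front is digging into the board, as it did at the sample before I raised it (Fz 28 N). I'll relieve the height.

Request:
step_arm(rows=[{"delta_pos": [-0.6,0,0.1],"spin": 0},{"delta_pos": [0,0,0],"spin": 0}])

```text
time_s: 25.92
ee_pos: [446.5, -254.4, 46.4]
orientation: [-0.003, -0.01, 1.0, -0.001]
wrist_force: [-3.5, -5.2, -4.3]
gripper_width: 13.6
```

Request:
step_arm(rows=[{"delta_pos": [0,0,0.06],"spin": 0},{"delta_pos": [0,0,0],"spin": 0}])

```text
time_s: 26.18
ee_pos: [447.2, -254.4, 46.7]
orientation: [-0.003, -0.01, 1.0, -0.001]
wrist_force: [-3.1, -4.9, -3.8]
gripper_width: 13.1
```

Request:
step_arm(rows=[{"delta_pos": [0.5,0.009,0],"spin": 0},{"delta_pos": [0.6,0.011,0],"spin": 0},{"delta_pos": [0.6,0.011,0],"spin": 0},{"delta_pos": [0,0,0],"spin": 0}])

```text
time_s: 26.68
ee_pos: [465.5, -254.1, 46.7]
orientation: [-0.002, -0.01, 1.0, -0.001]
wrist_force: [-1.8, -6.1, -5.7]
gripper_width: 12.8
```

Request:
step_arm(rows=[{"delta_pos": [0.6,0.011,0],"spin": 0},{"delta_pos": [0.6,0.011,0],"spin": 0},{"delta_pos": [0.6,0.011,0],"spin": 0},{"delta_pos": [0,0,0],"spin": 0}])

```text
time_s: 27.18
ee_pos: [483.4, -253.8, 46.6]
orientation: [-0.002, -0.01, 1.0, -0.001]
wrist_force: [-0.9, -5.9, -5.7]
gripper_width: 13.4
```

Request:
step_arm(rows=[{"delta_pos": [0.5,0.009,0],"spin": 0},{"delta_pos": [0.5,0.009,0],"spin": 0},{"delta_pos": [0.5,0.009,0],"spin": 0},{"delta_pos": [0,0,0],"spin": 0}])

```text
time_s: 27.68
ee_pos: [496.3, -253.6, 46.2]
orientation: [-0.004, -0.01, 1.0, -0.001]
wrist_force: [-4.4, -4.9, -4.8]
gripper_width: 13.1
```

Request:
step_arm(rows=[{"delta_pos": [0.5,0.009,0],"spin": 0},{"delta_pos": [0.5,0.009,0],"spin": 0},{"delta_pos": [0.5,0.009,0],"spin": 0},{"delta_pos": [0.5,0.009,0],"spin": 0},{"delta_pos": [0,0,0],"spin": 0}])

```text
time_s: 28.3
ee_pos: [517.0, -253.2, 46.2]
orientation: [-0.003, -0.011, 1.0, -0.001]
wrist_force: [-4.0, -5.4, -4.8]
gripper_width: 13.6
```

Request:
step_arm(rows=[{"delta_pos": [0.4,0.007,0],"spin": 0},{"delta_pos": [0.4,0.007,0],"spin": 0},{"delta_pos": [0.4,0.007,0],"spin": 0},{"delta_pos": [0.3,0.006,0],"spin": 0},{"delta_pos": [0,0,0],"spin": 0}])

```text
time_s: 28.92
ee_pos: [531.9, -252.9, 46.1]
orientation: [-0.003, -0.011, 1.0, -0.001]
wrist_force: [-3.0, -3.6, -4.2]
gripper_width: 13.1
```

Request:
step_arm(rows=[{"delta_pos": [0.3,0.006,0],"spin": 0},{"delta_pos": [0,0,0],"spin": 0}])

```text
time_s: 29.18
ee_pos: [534.8, -252.9, 46.1]
orientation: [-0.003, -0.011, 1.0, -0.001]
wrist_force: [-3.2, -5.1, -4.7]
gripper_width: 13.1
```

Request:
step_arm(rows=[{"delta_pos": [0.3,0.006,0],"spin": 0},{"delta_pos": [0,0,0],"spin": 0}])

```text
time_s: 29.42
ee_pos: [537.9, -252.8, 46.1]
orientation: [-0.003, -0.011, 1.0, -0.001]
wrist_force: [-3.3, -5.2, -4.3]
gripper_width: 13.5
```

Request:
step_arm(rows=[{"delta_pos": [0.2,0.004,-0.02],"spin": 0},{"delta_pos": [0,0,0],"spin": 0}])

```text
time_s: 29.68
ee_pos: [539.8, -252.8, 46.0]
orientation: [-0.003, -0.011, 1.0, -0.001]
wrist_force: [-2.8, -4.8, -4.0]
gripper_width: 13.4
```

Request:
step_arm(rows=[{"delta_pos": [0.2,0.004,0],"spin": 0},{"delta_pos": [0,0,0],"spin": 0}])

```text
time_s: 29.92
ee_pos: [541.6, -252.8, 45.9]
orientation: [-0.003, -0.011, 1.0, -0.001]
wrist_force: [-3.7, -5.2, -3.9]
gripper_width: 13.1
```

Request:
step_arm(rows=[{"delta_pos": [0.2,0.004,0],"spin": 0},{"delta_pos": [0,0,0],"spin": 0}])

```text
time_s: 30.18
ee_pos: [541.6, -252.8, 45.9]
orientation: [-0.005, -0.011, 1.0, -0.001]
wrist_force: [-7.5, -3.6, -1.0]
gripper_width: 13.0
```

Request:
step_arm(rows=[{"delta_pos": [0.2,0.004,0],"spin": 0},{"delta_pos": [0,0,0],"spin": 0}])

```text
time_s: 30.42
ee_pos: [541.7, -252.8, 45.9]
orientation: [-0.007, -0.01, 1.0, -0.001]
wrist_force: [-11.1, -3.4, 3.7]
gripper_width: 13.0
```

A firm stop at x=541.6, where I expected about 544 ± 3. I'll add a little side pressure, then look.

Request:
step_arm(rows=[{"delta_pos": [0.1,0.25,0.02],"spin": 0},{"delta_pos": [0,0,0],"spin": 0},{"delta_pos": [0,0,0],"spin": 0}])

```text
time_s: 30.8
ee_pos: [541.7, -252.7, 46.0]
orientation: [-0.008, -0.01, 1.0, -0.003]
wrist_force: [-12.6, -7.4, 2.6]
gripper_width: 13.2
```

Run:
```python
from station import robot,vision
import cv2
s=robot.get_state(); print(s["ee_pos"].round(2),s["orientation"].round(4),s["wrist_force"],s["moment"])
p,d=vision.camera("scene"); cv2.imwrite("pics/s11.png",cv2.resize(p[200:280,300:400,::-1],None,fx=7,fy=7,interpolation=cv2.INTER_CUBIC))
p,d=vision.camera("top"); cv2.imwrite("pics/t11.png",cv2.resize(p[180:260,305:385,::-1],None,fx=7,fy=7,interpolation=cv2.INTER_CUBIC))
```

```text
[ 541.68 -252.7    45.98] [-0.0078 -0.0099  0.9999 -0.0027] [-12.57408333  -7.42587712   2.61456766] [-1.64597598  1.96638413  0.07995771]
```

View pics/s11.png

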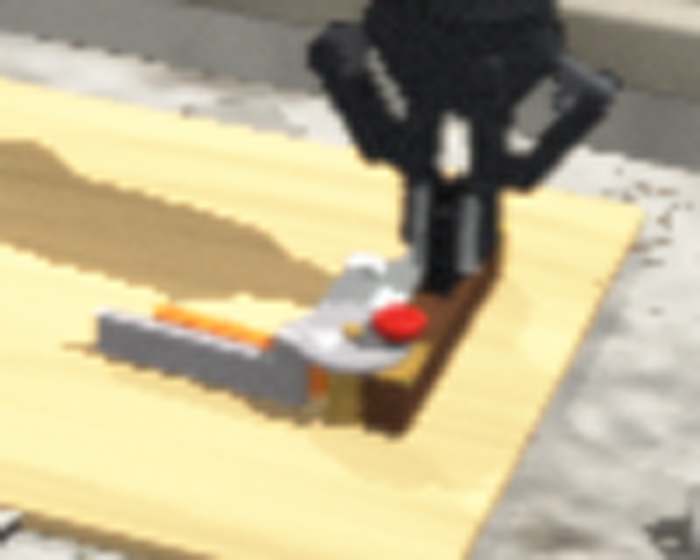

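View pics/t11.png

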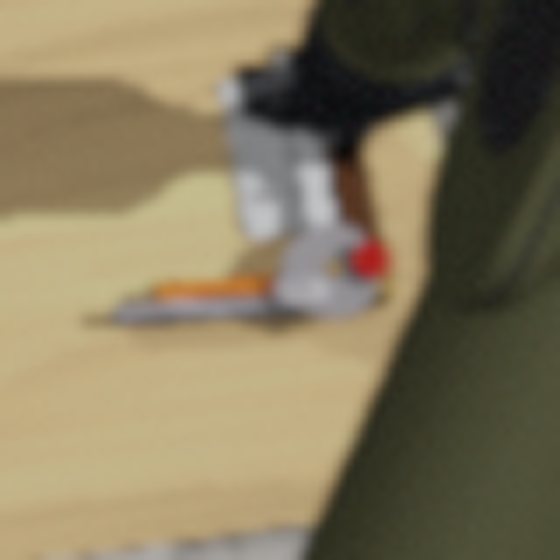

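The arm and blade look flush in both views: orange lies against the blade at (210,290) in the top crop, and the stock is on the bar. The tool yaw is 0.020 here against 0.024 at the sample, so I'll check that the stock really is flush with a small commanded turn.

Request:
step_arm(rows=[{"delta_pos": [0,0.1,0],"spin": -0.01},{"delta_pos": [0,0,0],"spin": 0}])

```text
time_s: 31.15
ee_pos: [541.7, -252.6, 46.0]
orientation: [-0.008, -0.006, 1.0, -0.004]
wrist_force: [-11.3, -8.4, 2.5]
gripper_width: 13.2
```

Run:
```python
from station import robot
s=robot.get_state(); print(s["ee_pos"].round(2),s["orientation"].round(4),s["wrist_force"],s["moment"])
```

```text
[ 541.69 -252.64   46.02] [-0.0078 -0.0056  0.9999 -0.0035] [-11.30730983  -8.353844     2.52894697] [-2.03059066  2.03036884  0.50630808]
```

Request:
step_arm(rows=[{"delta_pos": [0,0,0],"spin": 0.02},{"delta_pos": [0,0,0],"spin": 0}])

```text
time_s: 31.4
ee_pos: [541.8, -252.7, 46.1]
orientation: [-0.008, -0.014, 1.0, -0.003]
wrist_force: [-11.3, -9.3, 3.0]
gripper_width: 12.8
```

Run:
```python
from station import robot
s=robot.get_state(); print(s["ee_pos"].round(2),s["orientation"].round(4),s["wrist_force"],s["moment"])
```

```text
[ 541.84 -252.68   46.1 ] [-0.0077 -0.0138  0.9999 -0.0032] [-11.2965312   -9.29883036   3.01496898] [-2.09306455  2.06274838 -0.24241182]
```

TCP y stays within 0.05 mm over a 0.017 rad turn, and the moment changes sign. So the stock is held flush and only the pads give. I'll return the turn, relax the pressure, and release.

Request:
step_arm(rows=[{"delta_pos": [-0.35,-0.2,0],"spin": -0.01},{"delta_pos": [0,0,0],"spin": 0}])

```text
time_s: 31.65
ee_pos: [541.7, -252.7, 46.1]
orientation: [-0.004, -0.01, 1.0, -0.002]
wrist_force: [-6.5, -6.5, -3.2]
gripper_width: 13.1
```

Request:
step_arm(rows=[{"delta_pos": [-0.1,-0.1,0],"spin": 0},{"delta_pos": [0,0,0],"spin": 0}])

```text
time_s: 31.9
ee_pos: [541.7, -252.8, 46.2]
orientation: [-0.004, -0.01, 1.0, -0.001]
wrist_force: [-4.5, -4.9, -2.8]
gripper_width: 13.1
```

Request:
step_arm(rows=[{"delta_pos": [0,0,-0.05],"spin": 0},{"delta_pos": [0,0,0],"spin": 0}])

```text
time_s: 32.15
ee_pos: [541.8, -252.7, 46.1]
orientation: [-0.004, -0.011, 1.0, -0.002]
wrist_force: [-4.5, -4.1, -0.2]
gripper_width: 13.5
```

Request:
step_arm(rows=[{"delta_pos": [0,0,0],"spin": 0},{"delta_pos": [0,0,0],"spin": 0},{"delta_pos": [0,0,0],"spin": 0}], fingers=3.5)

```text
time_s: 32.52
ee_pos: [546.4, -249.2, 46.8]
orientation: [0.001, -0.012, 1.0, 0.0]
wrist_force: [0.1, -0.3, -0.2]
gripper_width: 34.7
```

Request:
step_arm(rows=[{"delta_pos": [0,0,1.5],"spin": 0},{"delta_pos": [0,0,3],"spin": 0},{"delta_pos": [0,0,4],"spin": 0},{"delta_pos": [0,0,4],"spin": 0},{"delta_pos": [0,5,2],"spin": 0},{"delta_pos": [0,5,0],"spin": 0},{"delta_pos": [0,5,0],"spin": 0},{"delta_pos": [0,5,0],"spin": 0},{"delta_pos": [0,5,0],"spin": 0},{"delta_pos": [0,5,0],"spin": 0},{"delta_pos": [0,5,0],"spin": 0},{"delta_pos": [0,0,0],"spin": 0}])

```text
time_s: 34.02
ee_pos: [545.5, 106.8, 193.1]
orientation: [0.001, -0.016, 1.0, 0.002]
wrist_force: [0.0, -0.5, -0.2]
gripper_width: 35.0
```

Run:
```python
from station import robot,vision
import cv2,numpy as np
s=robot.get_state(); print(s["time_s"],s["ee_pos"].round(2),s["wrist_force"],s["gripper_width"])
p,d=vision.camera("scene"); cv2.imwrite("pics/s12.png",cv2.resize(p[200:280,300:400,::-1],None,fx=7,fy=7,interpolation=cv2.INTER_CUBIC))
p,d=vision.camera("top"); np.savez("top12.npz",p=p);cv2.imwrite("pics/t12.png",cv2.resize(p[180:260,305:385,::-1],None,fx=7,fy=7,interpolation=cv2.INTER_CUBIC));cv2.imwrite("pics/tfull.png",p[:,:,::-1])
```

```text
34.025 [545.46 106.82 193.07] [ 0.03832115 -0.5295974  -0.20683531] 34.96523550253771
```

View pics/s12.png

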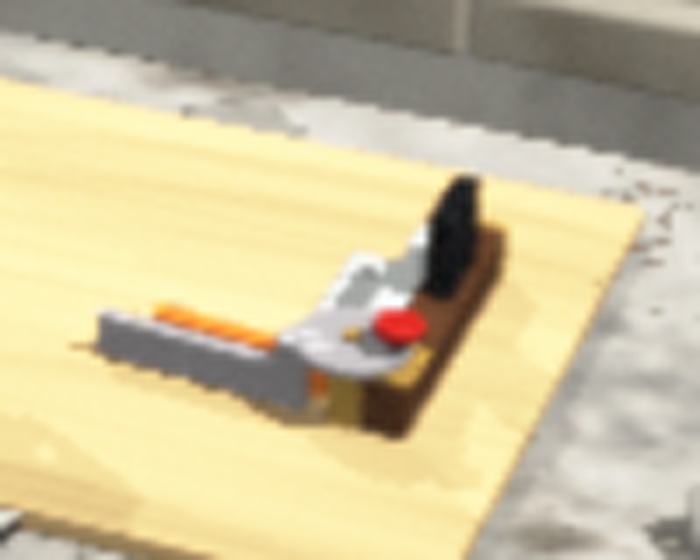

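View pics/t12.png

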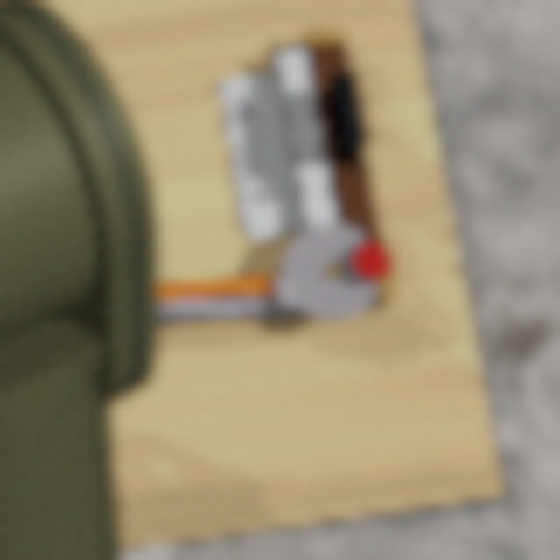

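The bevel lies on the fence with no gap visible along the stock or the blade. I'll move the arm further away and compare the angles.

Request:
step_arm(rows=[{"delta_pos": [-1,4.5,1.5],"spin": 0},{"delta_pos": [-1,4.5,1.5],"spin": 0},{"delta_pos": [-2,4.5,1],"spin": 0},{"delta_pos": [-2,4.5,1],"spin": 0},{"delta_pos": [-2,4.5,0],"spin": 0},{"delta_pos": [-2,4.5,0],"spin": 0},{"delta_pos": [-3,4.5,0],"spin": 0},{"delta_pos": [-3,4.5,0],"spin": 0},{"delta_pos": [-3,4.5,0],"spin": 0},{"delta_pos": [0,0,0],"spin": 0}])

```text
time_s: 35.38
ee_pos: [352.0, 508.5, 242.1]
orientation: [-0.001, -0.015, 1.0, 0.002]
wrist_force: [0.2, 0.5, 0.3]
gripper_width: 34.9
```

Run:
```python
from h import *
p,d=vision.camera("top"); np.savez("top13.npz",p=p)
cv2.imwrite("pics/t13.png",cv2.resize(p[180:260,195:385,::-1],None,fx=4.2,fy=4.2,interpolation=cv2.INTER_CUBIC))
q=p.astype(float)
np.set_printoptions(linewidth=250)
# top inner edge of sample leg (z=36) and orange arm (z=36): upper edges
g=q[...,0]-q[...,1]
def up(v,lo,hi,lev,sgn):
    for i in range(lo,hi):
        a,b=sgn*v[i],sgn*v[i+1]
        if a<sgn*lev<=b: return i+(sgn*lev-a)/(b-a)
L=[(c,up(g[:,c],222,240,-8,-1)) for c in range(211,225)]
O=[(c,up((q[...,0]-q[...,2])[:,c],213,232,85,1)) for c in range(328,343)]
for n,e in(("leg",L),("arm",O)):
    e=[x for x in e if x[1]]; P=ray("top",e,36)[:,:2]; a,b=fitline(P); b=b*np.sign(b[1]); print(n,len(e),np.degrees(np.arctan2(b[1],b[0])),np.abs((P-a)@[-b[1],b[0]]).max())
```

```text
leg 14 86.08051 0.38238573736129994
arm 15 87.144615 0.5489238696489794
```

View pics/t13.png

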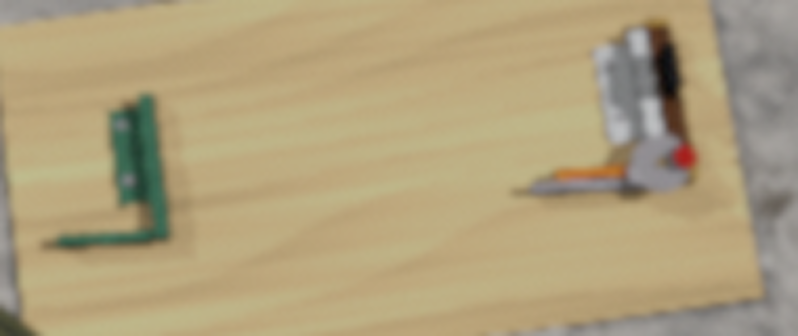

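The fence arm reads 87.1° and the sample leg 86.1° in world heading, about 1° apart, which is roughly this picture's resolution. The bevel lies seated and the robot is clear of everything.

```bash
python3 -c "
from station import robot
print(robot.sign_off())"
```

```text
the job is handed in; nothing more can be done
None
```

I finished the job and handed it in at about 35.5 s of the 72 s allowed. The bevel took its angle from the green sample, was locked there, and now lies seated on the fence with the orange arm closed against its blade.

**Sample:** I slid the bevel along the bar to a firm stop at the knuckle. The forces on the tool peaked at about 20 N along the bar, 9 N sideways and 25 N downward. After I released it, the near end dropped slightly because the tool had tilted it while pushing. The far end and the blade did not move.

**Lock:** The button began to move at about 3.5 N and came to a hard stop under 23 N. A picture showed it lower than before.

**Fence:** The locked bevel pushed the orange arm shut, with a firm stop at x = 541.6 mm, where I expected 544 ± 3 mm. The stock dug into the board once at the start, at 24 N along the bar and 28 N downward, so I raised the bevel slightly and went on. The gripper did not go near the orange arm.

**Last checks:**
- **Flushness:** A small commanded turn left the stock in place, and the final pictures show no gap along the stock or the blade.
- **Angle:** The orange arm reads 87.1° and the sample leg 86.1°. I take that 1° difference to be within what the pictures can resolve, so they cannot prove a closer match.
- **Bar direction:** The two bars' measured directions also differed, by about 0.3°, although they should be parallel.

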